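# Pack seven reagent vials into the round bench cooler and shut its lid

## Robot

A 7-joint arm with a two-finger parallel gripper is mounted at the origin on the work surface. World frame = base frame: x ahead of the robot, y to its left, z up, the work surface at z = 0. Lengths are in m, angles in rad, forces in N, time in s.
With the tool pointing down it reaches from about 0.4 to 0.85 m from the base axis. Payload 10.4 kg.
Tool frame: the origin (TCP) lies midway between the tips of the shut fingers; the grasp point (between the pads) lies 19 mm behind it; z points along the fingers, y is the line along which they close (so a half turn about z gives the same grasp; the last joint's range is limited). The gripper opens to 87 mm and grips with 3 to 60 N. Pads are 19 mm wide; open, the fingers measure 117 mm over their backs; the gripper's body (75 mm by 190 mm) begins 51 mm behind the grasp point.
Start: joints at [-1.158, 0.332, -0.065, 1.46, 0.022, 1.35, -0.088], TCP at [0.264, 0.567, 0.197] pointing down, gripper open.
Joint ranges: [-2.6, 2.6], [-0.5, 2.12], [-1.47, 1.34], [0.16, 2.42], [-1.27, 4.41], [0.06, 2.06], [-2.6, 2.6]. Speed limits (rad/s): [2.22, 2.22, 2.79, 2.79, 3.14, 3.14, 3.14].

## Interface

Orientations are given as a unit quaternion [x, y, z, w].
In Python, from bench import r gives the robot as it stands.
- The arm moves only by the tool move_arm, never from a script. Its argument "targets" is a list of rows, each a list of 3 entries, a list of its own where there are three numbers: the shift along the tool's x, y, z in cm, then the turn, a rotation vector about the tool's x, y, z in rad, then the opening in per cent of the stroke, from 0 (shut) to 100 (fully open). In form: [[[x, y, z], [wx, wy, wz], gripper], ...]. A call has 1 to 20 rows; each row shifts and turns the commanded pose from where the row before left it, along the tool's axes as they then stand; what a row does not reach is not made up. A row lasts 1/8 s, in which the tool goes at most 62.5 mm and 10.7 degrees, less where a joint would pass 70% of its speed; a pose out of reach is approached as far as the arm can. A call with a gripper value outside its range is refused whole. The fingers move at their own pace and stop on an object; "grip_force" is the grip in N (left out, the last holds). Time passes only in rows, so rows that do not move let the fingers close. It gives the time, the measured TCP pose, the force, the opening and the grip force at its end, in the units of the state.
- r.read_state(): the state, without advancing time (a new reading comes with each control period).
- r.camera(name): name is "scene" or "side" or "wrist"; returns a dict with "image" (420x560x3 uint8, blue, green, red), "vertical_fov" (degrees; the focal length in pixels is half the picture's height over the tangent of half this angle, whatever the lens; pixels are square), "cx", "cy" (the principal point, pixels), "cam_to_world" (4x4, takes a point from camera to world coordinates). Camera axes: x right, y down, z forward; pixel columns grow to the right and rows downward; lengths in m; the calibration is good to about 2 mm. A picture is of the moment at which its call begins. There is no depth.
- r.close_job(): hands the job in; it is judged then, once.
The state is a dict: "time": time; "joint_positions": joint angles; "joint_vel": joint speeds; "joint_torque": joint torques, N m; "ee_pos": TCP position; "eef_rot": TCP orientation; "ft_force": force on the tool from outside, world axes, zero at the start; "torque": the same for the moment, N m; "width": finger opening in m; "grip_force": force on a finger pad.
Only numpy, scipy, OpenCV 4.12 (cv2) and the standard library are available. Lean on these libraries where they do the work, as an engineer would, in place of code of your own. Each camera call takes 0.05 s, during which the arm holds its last target. There are 200 camera calls.

## Task

Open the round cooler's lid, add the two vials from the steel tray to the five already inside so that all seven stand upright on its floor, packed six round one, then shut the lid fully. Keep every vial upright all along, and leave the tube rack, the mouse and the barcode scanner where they are.

Things in the scene. Friction and masses are not known exactly. Their poses are not given: they have to be found in the camera images.
- cooler: Grey round insulated tub of the bench cooler, fixed. Origin: centre of its underside, on the bench. Outer diameter 112 mm, rim 33 mm above the bench, wall 17.5 mm thick. Own z up; own +x points from the tub's axis to the lid's hinge, so the lid's handle is on the -x side.
- well (a point): Centre of the floor of the tub's round well, 77 mm in diameter, floor 5 mm above the bench, 28 mm deep. It just holds seven vials: one in the middle, six round the wall with some 17 mm to spare along the ring. The five inside stand spread round the wall, middle empty, no gap wide enough for another: smooth, they slide easily and must be slid together along the wall first.
- lid (a joint): Angle of the cooler's white lid: 0 shut (resting on the tub's rim), growing as it opens, stop at 1.95 rad, leaning back past upright. A friction hinge keeps it at any angle; about 1.5 N at the handle moves it. The lid is a cap 112 mm across, 41 mm high, 35 mm deep inside, to clear the vials, which stand 30 mm above the rim. Starts shut or slightly ajar.
- lid_hinge (a point): Point on the hinge axis, 58 mm from the tub's axis and 33 mm above the bench; the axis is level, along the cooler's own y.
- lid_handle (a point): Middle of the lid's handle bar, which moves with the lid: round, 10 mm thick, 60 mm long, parallel to the hinge axis, 160 mm out from it and 14 mm above the plane of the lid's lower edge (47 mm above the bench when shut). An arm at each end carries it; between bar and lid is a gap of 40 mm, and nothing stands below it.
- tray: Shallow steel tray, fixed, 150 x 170 mm, 14 mm high, floor 5 mm above the bench. Origin: centre of its underside. Two vials stand in it.
- vial1: Amber glass vial with white screw cap, 28 to 42 g, 58 mm tall. Origin: centre of its underside, own z up through the cap. Body 24 mm in diameter up to 40 mm, foot bevelled 2.5 mm; cap 21 mm in diameter from 44 to 58 mm. All seven vials are alike; five stand in the cooler, two in the tray, and which is where changes.
- vial2: As vial1.
- vial3: As vial1.
- vial4: As vial1.
- vial5: As vial1.
- vial6: As vial1.
- vial7: As vial1.
- tube_rack: Bystander: white rack of capped sample tubes, 70 x 130 mm, 98 mm tall, loose. Origin: centre of its underside.
- mouse: Bystander: black computer mouse, 112 x 62 mm, 32 mm tall, loose. Origin: on the bench, below its middle.
- scanner: Bystander: black handheld barcode scanner lying on its side, about 85 x 140 mm, 42 mm tall, loose. Origin: on the bench, below the middle of its head.

How it is judged:
By the outcome, as a careful person would: the job done as asked, in the order asked, and still so for the second after the job is handed in, with the robot touching nothing.
It also fails if it takes over 72 s, if anything falls off the work surface, if the arm or the gripper's body presses on something with over 40 N, if the wrist force passes 120 N, or if a joint passes its speed limit or range.

## Working session

There is one attempt and no reset: what is moved stays moved. The work goes in short steps, Python scripts to look and compute and a tool call to move; the robot and the scene stay as the last step left them, time stands still between calls to the robot, and variables do not carry over. Pictures are saved under pics/ and viewed, at most 10 in all, crops included, and the job is handed in when it is done.

Besides the shell and the picture viewer there is one more tool, called after ">>>" by a JSON object that holds its "fn" and its "kwargs". move_arm: Moves the arm, as the interface text tells. Its arguments: {"type":"object","properties":{"targets":{"type":"array"},"grip_force":{"type":"number"}},"required":["targets"]}

```bash
ls; mkdir -p pics; cat > h.py <<'E'
import numpy as np, cv2
from bench import r
from scipy.spatial.transform import Rotation as R
def shot(n):
    c=r.camera(n); return c
def ray(c,u,v):
    f=210/np.tan(np.radians(c["vertical_fov"])/2); M=np.array(c["cam_to_world"])
    d=M[:3,:3]@np.array([(u-c["cx"])/f,(v-c["cy"])/f,1]); return M[:3,3],d
def onz(c,u,v,z):
    o,d=ray(c,u,v); return o+d*(z-o[2])/d[2]
def proj(c,p):
    f=210/np.tan(np.radians(c["vertical_fov"])/2); M=np.array(c["cam_to_world"])
    q=M[:3,:3].T@(np.array(p)-M[:3,3]); return c["cx"]+f*q[0]/q[2],c["cy"]+f*q[1]/q[2]
E
python3 - <<'E'
from h import *
s=r.read_state(); print({k:np.round(v,3) for k,v in s.items()}); print(R.from_quat(s["eef_rot"]).as_matrix().round(3))
for n in ["scene","side","wrist"]:
    c=shot(n); cv2.imwrite(f"pics/{n}0.png",c["image"]); print(n,c["vertical_fov"],c["cx"],c["cy"],np.round(c["cam_to_world"],3).tolist())
a=[cv2.imread(f"pics/{n}0.png") for n in ["scene","side"]]
E
```

```text
pics
{'time': np.float64(0.0), 'joint_positions': array([-1.158,  0.333, -0.065,  1.461,  0.022,  1.35 , -0.089]), 'joint_vel': array([ 0.001, -0.001, -0.   , -0.001,  0.   ,  0.001, -0.001]), 'joint_torque': array([-0.0000e+00, -6.2326e+01,  2.5000e-02, -3.8989e+01, -6.1000e-02,
        4.0000e-02,  0.0000e+00]), 'ee_pos': array([0.264, 0.566, 0.196]), 'eef_rot': array([ 0.216,  0.976, -0.001, -0.   ]), 'ft_force': array([-0.266,  0.669, -0.399]), 'torque': array([-0.027,  0.02 ,  0.026]), 'grip_force': np.float64(0.0), 'width': np.float64(0.087)}
[[-0.907  0.422 -0.001]
 [ 0.422  0.907 -0.001]
 [-0.    -0.001 -1.   ]]
scene 57.310612658735735 278.9222207121563 208.431961177361 [[0.778, 0.537, -0.326, 0.883], [0.628, -0.655, 0.419, -0.35], [0.011, -0.531, -0.847, 0.724], [0.0, 0.0, 0.0, 1.0]]
side 42.41731047821089 286.49442570856297 205.33437002703934 [[0.837, -0.284, 0.468, 0.063], [-0.547, -0.456, 0.702, -0.862], [0.014, -0.843, -0.537, 0.742], [0.0, 0.0, 0.0, 1.0]]
wrist 65.5308859162906 286.69397414551213 211.27497599464314 [[0.422, 0.877, 0.23, 0.201], [0.906, -0.408, -0.108, 0.596], [-0.001, 0.254, -0.967, 0.383], [0.0, 0.0, 0.0, 1.0]]
```

View pics/scene0.png

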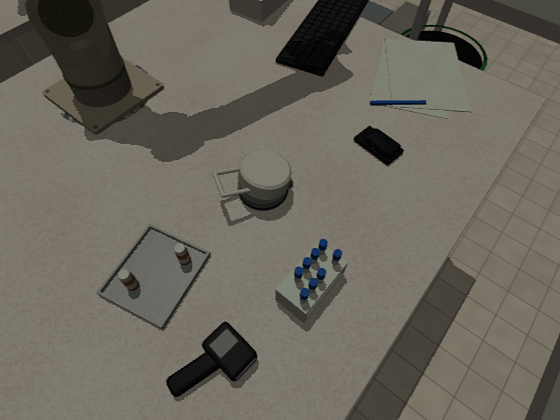

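View pics/side0.png

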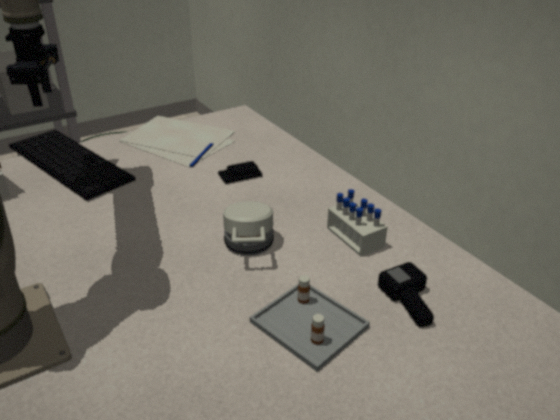

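The scene view shows the lid at about (265,172), its handle at (222,183), and the tray vials' caps at (180,248) and (126,273). In the side view the cooler is at (248,228), its handle at (249,237), and the vials' caps at (303,284) and (318,320). The rack, mouse and scanner stand clear of these.

```bash
python3 - <<'E'
import cv2,numpy as np
a=cv2.imread("pics/scene0.png")[140:340,90:310]; b=cv2.imread("pics/side0.png")[190:370,200:390]
a=cv2.resize(a,(440,400),interpolation=cv2.INTER_CUBIC)
b=cv2.resize(b,(None),fx=1.85,fy=1.85,interpolation=cv2.INTER_CUBIC)
im=np.zeros((400,800,3),np.uint8); im[:400,:440]=a; im[:b.shape[0],445:445+b.shape[1]]=b[:, :355]
cv2.imwrite("pics/c1.png",np.clip(im*1.5,0,255).astype(np.uint8))
from h import *
for n,px in [("scene",[(265,160,.074),(222,183,.047),(180,248,.063),(126,273,.063)]),("side",[(248,213,.074),(249,237,.047),(303,280,.063),(318,317,.063)])]:
    c=shot(n)
    for u,v,z in px: print(n,onz(c,u,v,z).round(3))
E
```

```text
scene [0.531 0.049 0.074]
scene [ 0.486 -0.043  0.047]
scene [ 0.539 -0.211  0.063]
scene [ 0.5   -0.309  0.063]
side [0.553 0.029 0.074]
side [ 0.528 -0.019  0.047]
side [ 0.535 -0.215  0.063]
side [ 0.5   -0.312  0.063]
```

View pics/c1.png

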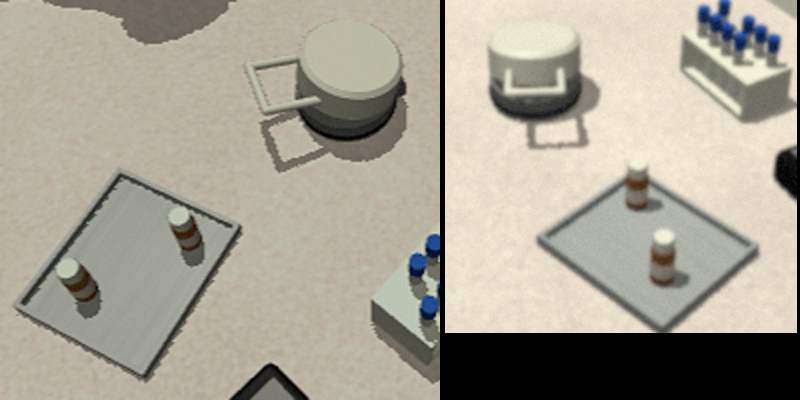

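The composite shows the lid slightly ajar: the bar ends are at scene (213,172) and (223,194), and at side (233,239) and (263,239). Both tray vials stand upright.

```bash
cat >> h.py <<'E'
def tri(c1,p1,c2,p2):
    A=np.zeros((3,3));b=np.zeros(3);rs=[]
    for c,p in((c1,p1),(c2,p2)):
        o,d=ray(c,*p);d=d/np.linalg.norm(d);P=np.eye(3)-np.outer(d,d);A+=P;b+=P@o;rs.append((o,P))
    x=np.linalg.solve(A,b); return x,[np.linalg.norm(P@(x-o)) for o,P in rs]
E
python3 - <<'E'
from h import *
s=shot("scene");d=shot("side")
for p,q in [((213.5,172.5),(233,238.6)),((213.5,172.5),(263,238.6)),((223.5,194.),(233,238.6)),((223.5,194),(263,238.6)),((180,247),(303,280)),((125.5,273),(318,317))]:
    x,e=tri(s,p,d,q);print(p,q,x.round(4),np.round(e,4))
# tub: dark pixels
for n,c,box in (("scene",s,(230,140,310,220)),("side",d,(215,195,285,260))):
    x0,y0,x1,y1=box; g=c["image"][y0:y1,x0:x1].astype(int)
    hsv=cv2.cvtColor(c["image"],cv2.COLOR_BGR2HSV)[y0:y1,x0:x1]
    for r_ in g[::4].max(axis=2): print(' '.join(f"{v:3d}" for v in r_[::4]))
    print()
E
```

```text
(213.5, 172.5) (233, 238.6) [ 0.4736 -0.0495  0.0819] [0.0007 0.0007]
(213.5, 172.5) (263, 238.6) [ 0.5075 -0.0838  0.1091] [0.0212 0.0212]
(223.5, 194.0) (233, 238.6) [ 0.4944 -0.0436  0.0531] [0.0224 0.0224]
(223.5, 194) (263, 238.6) [ 0.5275 -0.0769  0.0797] [0.0014 0.0014]
(180, 247) (303, 280) [ 0.5366 -0.2106  0.0599] [0.0015 0.0015]
(125.5, 273) (318, 317) [ 0.5    -0.3104  0.0631] [0.0013 0.0013]
121 124 124 125 125 125 125 125 125 124 124 126 124 124 125 125 122 125 124 124
123 123 126 124 125 125 125 123 125 123 126 126 126 123 126 123 124 124 124 125
123 123 125 125 123 124 125 126 124 125 126 125 124 124 124 126 122 124 124 124
125 125 125 121 126 118 125 125 125 125 125 123 126 127 126 125 121 123 123 125
126 125 125 125 123 125 125 125 125 124 124 125 125 116 125 125 125 121 123 125
125 124 122 115 125 125 125 124 126 124 125 125 125 124 108 124 122 124 126 123
126 124 125 122 124 125 125 124 126 125 125 125 125 125 126 126 125 125 126 124
125 126 110 123 125 126 125 125 125 126 125 126 125 125 124  94 125 126 123 124
 55  99  99 117 124 125 126 125 125 126 125 125 125 
[... 1432 characters left out ...]
  99 103 102  98  93  88  85  78  75  71 157 155 159
157 160 137  97 102 119  99  96  97  92  85  89 122  76  71 156 158 159
160 157 147  85 107 132  97  99  92  91  89  92 141  71  50 103 154 159
154 154 135  67  90 128  90  88  89  86  82  79 142  50  41  89  94 155
157 154 118  57  96 155 149 148 144 139 135 134 127  45  34  89  90 114
156 155 144  38  47  62  54  61  54  51  53  47  42  34  32  89  89 127
154 156 157  75  30  41  37  38  43  40  41  40  28  21  83  90  95 156
159 157 157 153  81  31  24  25  28  28  26  23  45  85  92 128 159 162
156 159 156 159 158 146 121  73  62  68  75 100 121 147 111 145 157 160
152 155 154 153 154 158 158 145  90 161 162 158 160 158 123 117 158 160
```

>>> {"fn": "move_arm", "kwargs": {"targets": [[[0, 0, 0], [0, 0, 0.035], 45], [[-3.5, -3.2, 0], [0, 0, 0], 45], [[-3.5, -3.2, 0], [0, 0, 0], 45], [[-3.5, -3.2, 0], [0, 0, 0], 45], [[-3.5, -3.2, 0], [0, 0, 0], 45], [[-3.5, -3.2, 0], [0, 0, 0], 45], [[-3.5, -3.2, 0], [0, 0, 0], 45], [[-3.5, -3.2, 0], [0, 0, 0], 45], [[-3.5, -3.2, 0], [0, 0, 0], 45], [[-3.5, -3.2, 0], [0, 0, 0], 45], [[-3.5, -3.2, 0], [0, 0, 0], 45], [[-3.5, -3.2, 0], [0, 0, 0], 45], [[-3.5, -3.2, 0], [0, 0, 0], 45], [[-3.5, -3.2, 0], [0, 0, 0], 45], [[-3.5, -3.2, 0], [0, 0, 0], 45], [[0, 0, 3], [0, 0, 0], 45], [[0, 0, 3], [0, 0, 0], 45], [[0, 0, 0], [0, 0, 0], 45]], "grip_force": 12}}

```text
time: 2.6
ee_pos: [0.4959, -0.0549, 0.1352]
eef_rot: [0.234, 0.972, -0.001, -0.002]
ft_force: [0.6, -0.4, 0.9]
width: 0.0394
grip_force: 0.0
```

```bash
cat >> h.py <<'E'
def togo(p,yaw=None):
    """shift (cm) along present tool axes, to put TCP at p; yaw of tool y (deg)"""
    s=r.read_state(); M=R.from_quat(s["eef_rot"]).as_matrix()
    print("t",round(float(s["time"]),2),"TCP",s["ee_pos"].round(4),"yaw_y",np.degrees(np.arctan2(M[1,1],M[0,1])).round(1),"F",s["ft_force"].round(1),"w",round(float(s["width"]),4))
    if p is not None: print("shift cm",(M.T@(np.array(p)-s["ee_pos"])*100).round(2))
E
python3 - <<'E'
from h import *
togo((.5005,-.0632,.062)); w=shot("wrist"); cv2.imwrite("pics/w1.png",np.clip(w["image"]*1.6,0,255).astype(np.uint8))
print(proj(w,(.4736,-.0495,.0819)),proj(w,(.5275,-.0769,.0797)))
E
```

```text
t 2.6 TCP [ 0.4959 -0.0549  0.1352] yaw_y 63.0 F [ 0.6 -0.4  0.9] w 0.0394
shift cm [-0.81 -0.51  7.32]
(np.float64(278.5954961785752), np.float64(190.37483856229005)) (np.float64(279.2883400195097), np.float64(263.9599792506668))
```

View pics/w1.png

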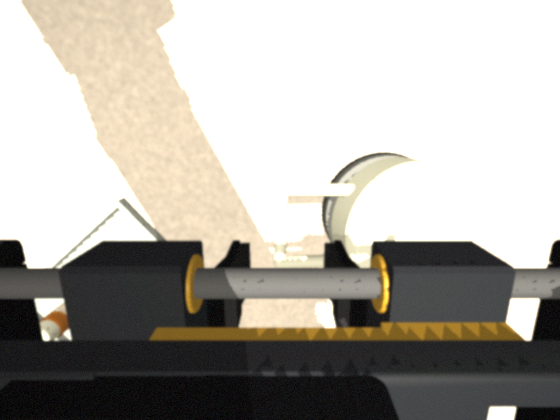

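```bash
python3 - <<'E'
from h import *
w=shot("wrist"); im=w["image"][130:290,180:430]; print(w["image"].min(),w["image"].max())
cv2.imwrite("pics/w2.png",cv2.resize(im,None,fx=3,fy=3,interpolation=cv2.INTER_CUBIC))
E
```

```text
0 243
```

View pics/w2.png

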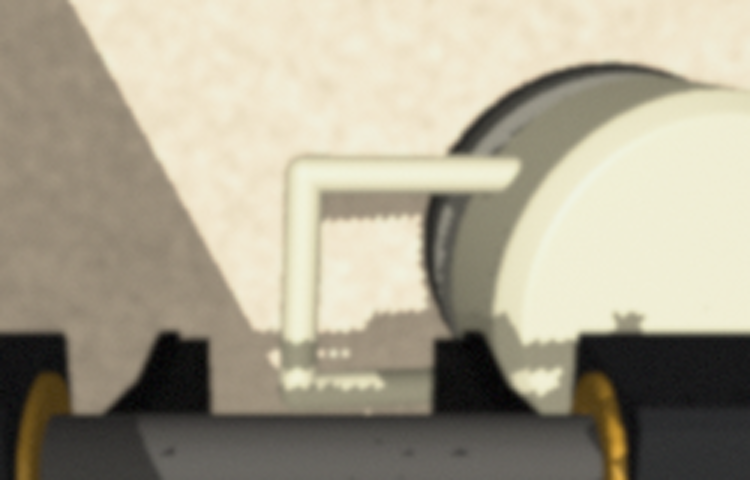

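The crop shows the bar parallel to the fingers' faces at image column 280, with the bar's ends at rows 187 and 258. The fingers straddle it after a small shift.

>>> {"fn": "move_arm", "kwargs": {"targets": [[[-1.1, -0.5, 0], [0, 0, 0], 45], [[0, 0, 2.4], [0, 0, 0], 45], [[0, 0, 2.4], [0, 0, 0], 45], [[0, 0, 2.5], [0, 0, 0], 45], [[0, 0, 0], [0, 0, 0], 0], [[0, 0, 0], [0, 0, 0], 0], [[0, 0, 0], [0, 0, 0], 0], [[0, 0, 0], [0, 0, 0], 0]]}}

```text
time: 3.7
ee_pos: [0.5054, -0.0643, 0.0644]
eef_rot: [0.233, 0.972, 0.0, 0.001]
ft_force: [-0.1, -0.3, -0.4]
width: 0.007
grip_force: 0.0
```

```bash
python3 - <<'E'
from h import *
togo((.503,-.0645,.062))
p=np.linspace(.3035,1.98,17); print(np.c_[16.06*-np.diff(np.cos(p)),-16.06*np.diff(np.sin(p))].round(2).tolist())
E
```

```text
t 3.7 TCP [ 0.5054 -0.0643  0.0644] yaw_y 63.0 F [-0.1 -0.3 -0.4] w 0.007
shift cm [ 0.21 -0.12  0.24]
[[0.59, -1.58], [0.75, -1.51], [0.9, -1.42], [1.04, -1.32], [1.18, -1.2], [1.3, -1.07], [1.4, -0.93], [1.49, -0.78], [1.56, -0.62], [1.62, -0.45], [1.66, -0.28], [1.68, -0.1], [1.68, 0.07], [1.66, 0.25], [1.63, 0.42], [1.58, 0.59]]
```

>>> {"fn": "move_arm", "kwargs": {"targets": [[[0, 0, 0], [0, 0, 0], 0], [[0, 0, 0], [0, 0, 0], 0]]}}

```text
time: 3.95
ee_pos: [0.5049, -0.0643, 0.0637]
eef_rot: [0.233, 0.972, 0.0, 0.0]
ft_force: [0.4, -0.5, -0.5]
width: 0.0005
grip_force: 0.0
```

```bash
python3 - <<'E'
from h import *
togo(None)
w=shot("side"); im=w["image"][160:280,170:330]
a=cv2.resize(im,None,fx=4,fy=4,interpolation=cv2.INTER_CUBIC)[:, :640]
cv2.imwrite("pics/s2.png",a)
E
```

```text
t 3.95 TCP [ 0.5049 -0.0643  0.0637] yaw_y 63.0 F [ 0.4 -0.5 -0.5] w 0.0005
```

View pics/s2.png

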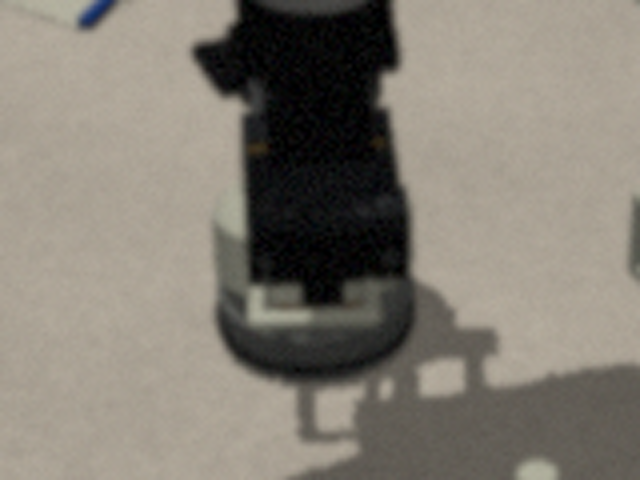

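```bash
python3 - <<'E'
from h import *
p=r.read_state()["ee_pos"]; d=shot("side"); s=shot("scene"); w=shot("wrist")
for n,c in(("side",d),("scene",s),("wrist",w)): print(n,proj(c,p),proj(c,p+[0,0,.019]))
a=cv2.resize(s["image"][130:230,170:320],None,fx=4,fy=4,interpolation=cv2.INTER_CUBIC)
b=cv2.resize(w["image"][150:290,230:330],None,fx=2,fy=2.857,interpolation=cv2.INTER_CUBIC)
cv2.imwrite("pics/s3.png",np.hstack([a,b]))
E
```

```text
side (np.float64(250.17748646451386), np.float64(244.76897525256942)) (np.float64(249.9758407769056), np.float64(237.39003659037922))
scene (np.float64(220.4961198035624), np.float64(189.43034633260234)) (np.float64(219.40566059138717), np.float64(184.11147463703963))
wrist (np.float64(285.30263086856667), np.float64(243.06199756062108)) (np.float64(285.1763957404603), np.float64(255.0223357972432))
```

View pics/s3.png

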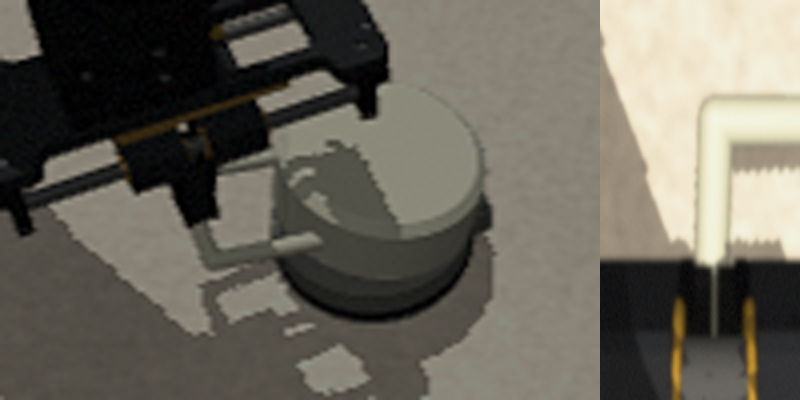

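The scene crop (left) and wrist crop (right) show the shut fingertips above the bar, hiding it, at scene px (220,185). So the bar sits about 20 mm lower than I reckoned in the arm's frame. I'll open, go lower and close again.

>>> {"fn": "move_arm", "kwargs": {"targets": [[[0, 0, 0], [0, 0, 0], 45], [[0, 0, 0], [0, 0, 0], 45], [[0, 0, 0], [0, 0, 0], 45], [[0, 0, 0], [0, 0, 0], 45], [[0, 0, 1], [0, 0, 0], 45], [[0, 0, 1.2], [0, 0, 0], 45], [[0, 0, 0], [0, 0, 0], 5], [[0, 0, 0], [0, 0, 0], 5], [[0, 0, 0], [0, 0, 0], 5], [[0, 0, 0], [0, 0, 0], 5], [[0, 0, 0], [0, 0, 0], 5], [[0, 0, 0], [0, 0, 0], 5]]}}

```text
time: 5.65
ee_pos: [0.5046, -0.0652, 0.0417]
eef_rot: [0.234, 0.972, -0.0, -0.0]
ft_force: [-1.9, -5.5, 1.9]
width: 0.0096
grip_force: 12.0
```

```bash
python3 - <<'E'
from h import *
togo(None)
M0=np.array([[0.2,0.9]])
s=shot("scene");d=shot("side")
for z in (.042,.064): print(z,proj(d,np.r_[r.read_state()["ee_pos"][:2],z]))
# base plate corner check: scene pixels of robot base plate
for u,v in((45,91),(163,86),(97,128)): print(onz(s,u,v,0.0).round(3),onz(s,u,v,0.02).round(3))
for u,v in((71,354),(38,286)): print(onz(d,u,v,0.01).round(3))
E
```

```text
t 5.65 TCP [ 0.5046 -0.0652  0.0417] yaw_y 63.0 F [-1.9 -5.5  1.9] w 0.0096
0.042 (np.float64(250.51142358052803), np.float64(253.27044401791085))
0.064 (np.float64(250.28336270067706), np.float64(244.88597769091012))
[-0.126 -0.102  0.   ] [-0.098 -0.109  0.02 ]
[0.105 0.116 0.   ] [0.126 0.103 0.02 ]
[ 0.095 -0.097 -0.   ] [ 0.117 -0.104  0.02 ]
[ 0.116 -0.112  0.01 ]
[0.108 0.105 0.01 ]
```

>>> {"fn": "move_arm", "kwargs": {"targets": [[[0, 0.5, -1.5], [0, 0, 0], 5], [[0, 0.7, -1.5], [0, 0, 0], 5], [[0, 0.8, -1.4], [0, 0, 0], 5], [[0, 1.0, -1.3], [0, 0, 0], 5], [[0, 1.1, -1.2], [0, 0, 0], 5], [[0, 0, 0], [0, 0, 0], 5]]}}

```text
time: 6.5
ee_pos: [0.5246, -0.029, 0.1125]
eef_rot: [0.234, 0.972, -0.0, 0.001]
ft_force: [-3.2, -9.0, 9.5]
width: 0.0095
grip_force: 12.0
```

```bash
python3 - <<'E'
from h import *
togo(None); p=r.read_state()["ee_pos"]
d=shot("side");s=shot("scene"); print(proj(d,p),proj(s,p),proj(d,p+[0,0,.019]),proj(s,p+[0,0,.019]))
a=cv2.resize(s["image"][120:220,180:280],None,fx=4,fy=4,interpolation=cv2.INTER_CUBIC)
b=cv2.resize(d["image"][170:270,200:300],None,fx=4,fy=4,interpolation=cv2.INTER_CUBIC)
cv2.imwrite("pics/s4.png",np.hstack([a,b]))
E
```

```text
t 6.5 TCP [ 0.5246 -0.029   0.1125] yaw_y 63.0 F [-3.2 -9.   9.5] w 0.0095
(np.float64(249.39838289721772), np.float64(214.61596764170955)) (np.float64(237.01564989844016), np.float64(169.3980553819301)) (np.float64(249.19108887658768), np.float64(207.01547366498318)) (np.float64(236.23028337568815), np.float64(163.41920294426842))
```

View pics/s4.png

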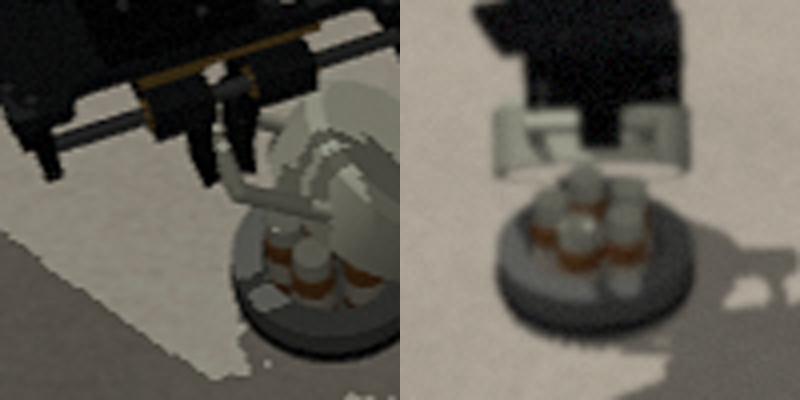

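The lid is lifting and vials show inside. The fingertips appear at scene (236.5,164) and side (250,207), which matches the reported TCP plus 19 mm in z. The true height is therefore the reported z + 0.019. On to the rest of the arc.

```bash
python3 - <<'E'
import numpy as np
p=np.linspace(.81,2.03,13); print(np.c_[16.06*-np.diff(np.cos(p)),-16.06*np.diff(np.sin(p))].round(1).tolist())
E
```

```text
[[1.2, -1.1], [1.3, -0.9], [1.4, -0.8], [1.5, -0.6], [1.6, -0.5], [1.6, -0.3], [1.6, -0.2], [1.6, 0.0], [1.6, 0.2], [1.6, 0.3], [1.6, 0.5], [1.5, 0.6]]
```

>>> {"fn": "move_arm", "kwargs": {"targets": [[[0, 1.2, -1.1], [0, 0, 0], 5], [[0, 1.3, -0.9], [0, 0, 0], 5], [[0, 1.4, -0.8], [0, 0, 0], 5], [[0, 1.5, -0.6], [0, 0, 0], 5], [[0, 1.6, -0.5], [0, 0, 0], 5], [[0, 1.6, -0.3], [0, 0, 0], 5], [[0, 1.6, -0.2], [0, 0, 0], 5], [[0, 1.6, 0], [0, 0, 0], 5], [[0, 1.6, 0.2], [0, 0, 0], 5], [[0, 1.6, 0.3], [0, 0, 0], 5], [[0, 1.6, 0.5], [0, 0, 0], 5], [[0, 1.2, 0.5], [0, 0, 0], 5], [[0, 0, 0], [0, 0, 0], 5]]}}

```text
time: 8.22
ee_pos: [0.6064, 0.1318, 0.1402]
eef_rot: [0.233, 0.973, 0.001, 0.002]
ft_force: [6.3, -1.4, 2.4]
width: 0.0093
grip_force: 12.1
```

```bash
python3 - <<'E'
from h import *
togo(None); p=r.read_state()["ee_pos"]
h=np.array([.572,.0722]); a=(p[:2]-h)@np.array([.453,.891]); z=p[2]+.038-.033; print(a,z,np.arctan2(z,-a),np.hypot(a,z))
E
```

```text
t 8.22 TCP [0.6064 0.1318 0.1402] yaw_y 63.1 F [ 6.3 -1.4  2.4] w 0.0093
0.06865705937057315 0.1452223097395085 2.012425344932069 0.16063409055207475
```

>>> {"fn": "move_arm", "kwargs": {"targets": [[[0, 0, 0], [0, 0, 0], 35], [[0, 0, 0], [0, 0, 0], 35], [[0, 0, 0], [0, 0, 0], 35], [[0, 0, -2], [0, 0, 0], 35], [[0, 0, -4], [0, 0, 0], 35], [[1.5, -3.2, 0], [0, 0, 0], 35], [[1.6, -3.2, 0], [0, 0, 0], 35], [[1.6, -3.2, 0], [0, 0, 0], 35], [[1.6, -3.1, 0], [0, 0, 0], 35], [[0, 0, 0], [0, 0, 0], 35]]}}

```text
time: 9.48
ee_pos: [0.4892, 0.0449, 0.2]
eef_rot: [0.234, 0.972, 0.001, -0.0]
ft_force: [0.8, 0.5, 0.1]
width: 0.0305
grip_force: 0.0
```

```bash
python3 - <<'E'
from h import *
togo(None)
w=shot("wrist"); np.save("w5.npy",w["cam_to_world"])
cv2.imwrite("pics/w5raw.png",w["image"])
M=np.array(w["cam_to_world"]);M[2,3]+=.019;w["cam_to_world"]=M
t=(.546,.020)
print(proj(w,(*t,.033)),proj(w,(*t,.063)))
cv2.imwrite("pics/w5.png",cv2.resize(w["image"][0:260,150:450],None,fx=2.3,fy=2.3,interpolation=cv2.INTER_CUBIC))
E
```

```text
t 9.47 TCP [0.4892 0.0449 0.2   ] yaw_y 62.9 F [0.8 0.5 0.1] w 0.0305
(np.float64(288.7874632882063), np.float64(237.8624818443184)) (np.float64(289.0028244535323), np.float64(246.75783372469127))
```

View pics/w5.png

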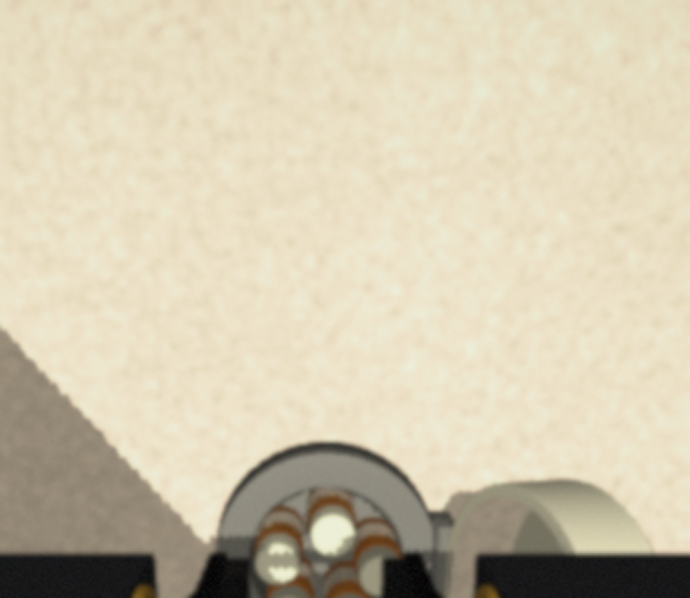

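The wrist view shows the tub's rim at the bottom edge of the picture, with three caps partly visible. I must back off along tool +x. I'm nearly out of views, so from here on I'll detect things numerically.

>>> {"fn": "move_arm", "kwargs": {"targets": [[[3, 0, 2.5], [0, 0, 0], 35], [[3, 0, 2.5], [0, 0, 0], 35], [[0, 0, 0], [0, 0, 0], 35]]}}

```text
time: 9.9
ee_pos: [0.4351, 0.0747, 0.1481]
eef_rot: [0.232, 0.973, -0.001, -0.001]
ft_force: [0.5, 0.6, 0.6]
width: 0.0302
grip_force: 0.0
```

```bash
cat >> h.py <<'E'
ZB=.019
def wshot():
    w=r.camera("wrist"); M=np.array(w["cam_to_world"]);M[2,3]+=ZB;w["cam_to_world"]=M; return w
EX=np.array([.453,.891]);EY=np.array([-.891,.453])
def caps(w,tub=(.546,.02),rr=.034):
    """find cap tops: hough circles near the well"""
    g=cv2.cvtColor(w["image"],cv2.COLOR_BGR2GRAY); k=4
    u,v=proj(w,(*tub,.063)); x0,y0=int(u-70),max(0,int(v-70)); G=cv2.resize(g[y0:y0+140,x0:x0+140],None,fx=k,fy=k,interpolation=cv2.INTER_CUBIC)
    f=210/np.tan(np.radians(w["vertical_fov"])/2); d=w["cam_to_world"][2,3]-.063; R0=f*.0105/d
    c=cv2.HoughCircles(G,cv2.HOUGH_GRADIENT,1,k*R0*1.3,param1=120,param2=14,minRadius=int(k*R0*.85),maxRadius=int(k*R0*1.2))
    out=[]
    for a in ([] if c is None else c[0]):
        px,py=a[0]/k+x0,a[1]/k+y0; p=onz(w,px,py,.063)[:2]
        col=cv2.mean(w["image"][int(py)-3:int(py)+4,int(px)-3:int(px)+4])[:3]
        out.append((p,a[2]/k,(px,py),np.round(col)))
    return R0,out
E
python3 - <<'E'
from h import *
togo(None); w=wshot(); cv2.imwrite("pics/w6.png",w["image"])
t=np.array((.546,.020)); print(proj(w,(*t,.033)))
R0,o=caps(w); print("R0",R0)
for p,rad,px,col in o: print(p.round(4),"own",((p-t)@EX*1000).round(1),((p-t)@EY*1000).round(1),"r",rad,np.round(px),col)
E
```

```text
t 9.9 TCP [0.4351 0.0747 0.1481] yaw_y 63.2 F [0.5 0.6 0.6] w 0.0302
(np.float64(287.1719673020403), np.float64(306.8664624739901))
R0 11.748994051652346
```

>>> {"fn": "move_arm", "kwargs": {"targets": [[[-4, 0, 0], [0, 0, 0], 35], [[-5, 0, 0], [0, 0, 0], 35], [[-5, 0, 0], [0, 0, 0], 35], [[-4, 0, 0], [0, 0, 0], 35], [[0, 0, 0], [0, 0, 0], 35]]}}

```text
time: 10.58
ee_pos: [0.6002, -0.0106, 0.1495]
eef_rot: [0.234, 0.972, -0.001, 0.001]
ft_force: [-1.3, 0.6, -0.0]
width: 0.0303
grip_force: 0.0
```

```bash
cat > look.py <<'E'
from h import *
togo(None); w=wshot(); cv2.imwrite("pics/w6.png",w["image"])
t=np.array((.546,.020)); print(proj(w,(*t,.033)))
R0,o=caps(w); print("R0",R0)
for p,rad,px,col in o: print(p.round(4),"own",((p-t)@EX*1000).round(1),((p-t)@EY*1000).round(1),"r",rad,np.round(px),col)
E
python3 look.py
```

```text
t 10.57 TCP [ 0.6002 -0.0106  0.1495] yaw_y 62.9 F [-1.3  0.6 -0. ] w 0.0303
(np.float64(288.68037629111865), np.float64(132.78008489425565))
R0 11.704538422961939
[0.5741 0.0225] own 14.9 -23.9 r 12.15 [306. 161.] [227. 246. 243.]
[0.5279 0.0055] own -21.1 9.5 r 12.15 [264. 122.] [230. 246. 243.]
[ 0.5561 -0.0025] own -15.5 -19.2 r 12.075 [271. 156.] [227. 246. 243.]
[0.5573 0.048 ] own 30.1 2.6 r 12.15 [323. 130.] [228. 246. 243.]
[0.5275 0.0357] own 5.6 23.6 r 13.025 [295. 105.] [231. 245. 243.]
```

```bash
python3 - <<'E'
from h import *
from scipy.optimize import least_squares
w=wshot(); px=[o[2] for o in caps(w)[1]]
w["cam_to_world"][2,3]-=ZB
for zb in (0,.01,.019,.025):
    w["cam_to_world"][2,3]+=zb
    P=np.array([onz(w,*p,.063)[:2] for p in px]); w["cam_to_world"][2,3]-=zb
    f=least_squares(lambda q:np.hypot(*(P-q[:2]).T)-q[2],[.546,.02,.0265]); q=f.x
    print(zb,q.round(4),(f.fun*1000).round(1)); D=P-q[:2]; print(np.sort(np.degrees(np.arctan2(D@EY,D@EX))).round(0))
s=shot("scene");cv2.imwrite("pics/sc9.png",s["image"]);d=shot("side")
# tub rim visual centre in scene/side: ellipse of dark tub base? report vial centroid on external cams
E
```

```text
0 [0.5478 0.0226 0.0242] [-0.6  0.1 -0.8  0.8  0.4]
[-137.  -63.    7.   84.  158.]
0.01 [0.5482 0.0226 0.0251] [-0.6  0.1 -0.8  0.9  0.5]
[-137.  -63.    7.   84.  158.]
0.019 [0.5485 0.0226 0.0258] [-0.6  0.1 -0.8  0.9  0.5]
[-137.  -63.    7.   84.  158.]
0.025 [0.5487 0.0226 0.0264] [-0.7  0.1 -0.8  0.9  0.5]
[-137.  -63.    7.   84.  158.]
```

>>> {"fn": "move_arm", "kwargs": {"targets": [[[3.5, -0.9, 0], [0, 0, 0], 35], [[3.6, -0.9, 0], [0, 0, 0], 35], [[0, 0, 2], [0, 0, 0.128], 35], [[0, 0, 2], [0, 0, 0.128], 35], [[0, 0, 0], [0, 0, 0.128], 35], [[0, 0, 0], [0, 0, 0], 35]], "grip_force": 10}}

```text
time: 11.52
ee_pos: [0.5257, 0.0087, 0.11]
eef_rot: [0.414, 0.91, 0.0, 0.0]
ft_force: [-0.2, -0.0, 1.3]
width: 0.0301
grip_force: 0.0
```

```bash
python3 - <<'E'
from h import *
togo((.5282,.0053,.030))
w=wshot(); cv2.imwrite("pics/w7.png",w["image"]); print(proj(w,(.5282,.0053,.063)))
c=np.array([.5485,.0226])
R0,o=caps(w,c); print(R0,[(p.round(4),np.round(px)) for p,_,px,_ in o])
E
```

```text
t 11.53 TCP [0.5257 0.0087 0.11  ] yaw_y 41.1 F [-0.2 -0.   1.3] w 0.0301
shift cm [-0.42 -0.04  8.  ]
(np.float64(285.1522281396907), np.float64(219.900345053865))
13.520889632769869 [(array([0.5621, 0.0449]), array([349., 211.], dtype=float32)), (array([0.532 , 0.0333]), array([312., 197.], dtype=float32)), (array([0.5328, 0.0018]), array([287., 227.], dtype=float32)), (array([ 0.5562, -0.0042]), array([303., 250.], dtype=float32))]
```

```bash
python3 - <<'E'
from h import *
import h
w=r.camera("wrist"); M2=np.array(w["cam_to_world"]); s=r.read_state()
R2=R.from_quat(s["eef_rot"]).as_matrix()
# camera mount in tool frame
T2=np.eye(4);T2[:3,:3]=R2;T2[:3,3]=s["ee_pos"]; X=np.linalg.inv(T2)@M2
T1=np.eye(4);T1[:3,:3]=R.from_quat([.234,.972,-.001,.001]).as_matrix();T1[:3,3]=[.6002,-.0106,.1495]; M1=T1@X
v1=[(323,130),(295,105),(271,156)]; v2=[(349,211),(312,197),(303,250)]
for z in(-.004,0,.004,.008,.012,.019):
    o=[]
    for a,b in zip(v1,v2):
        A=M1.copy();A[2,3]+=z;B=M2.copy();B[2,3]+=z
        P=onz({**w,"cam_to_world":A},*a,.063);Q=onz({**w,"cam_to_world":B},*b,.063); o.append(((Q-P)[:2]*1000).round(1))
    print(z,np.array(o).tolist())
c1,c2={**w,"cam_to_world":M1},{**w,"cam_to_world":M2}
for a,b in zip(v1,v2): x,e=tri(c1,a,c2,b); print(x.round(4),np.round(e,4))
E
```

```text
-0.004 [[-0.2, 0.0], [-0.3, 1.3], [-4.5, 2.0]]
0 [[0.8, -0.6], [0.7, 0.7], [-3.5, 1.3]]
0.004 [[1.9, -1.2], [1.6, 0.1], [-2.5, 0.6]]
0.008 [[2.9, -1.8], [2.6, -0.5], [-1.6, -0.1]]
0.012 [[3.9, -2.5], [3.6, -1.2], [-0.6, -0.8]]
0.019 [[5.8, -3.5], [5.3, -2.2], [1.1, -2.0]]
[0.555  0.0461 0.0664] [0.0001 0.0001]
[0.5278 0.0352 0.0636] [0.0005 0.0005]
[ 0.5549 -0.0025  0.0509] [0.0005 0.0005]
```

>>> {"fn": "move_arm", "kwargs": {"targets": [[[-0.4, 0.15, 3], [0, 0, 0], 35], [[0, 0, 2.5], [0, 0, 0], 35], [[0, 0, 1.5], [0, 0, 0], 35], [[0, 0, 1], [0, 0, 0], 35], [[0, 0, 0], [0, 0, 0], 35]]}}

```text
time: 12.25
ee_pos: [0.5296, 0.0059, 0.0295]
eef_rot: [0.414, 0.91, -0.0, -0.0]
ft_force: [0.7, -0.2, 0.8]
width: 0.0308
grip_force: 0.0
```

>>> {"fn": "move_arm", "kwargs": {"targets": [[[0, 0, 0], [0, 0, 0], 20], [[0, 0, 0], [0, 0, 0], 20], [[0, 0, 0], [0, 0, 0], 20]]}}

```text
time: 12.62
ee_pos: [0.5302, 0.006, 0.0302]
eef_rot: [0.414, 0.91, 0.0, 0.0]
ft_force: [-0.4, -0.5, 2.9]
width: 0.0204
grip_force: 10.0
```

>>> {"fn": "move_arm", "kwargs": {"targets": [[[0.24, 0.01, 0], [0, 0, 0.1], 20], [[0.24, 0.01, 0], [0, 0, 0.1], 20], [[0.24, 0.01, 0], [0, 0, 0.1], 20], [[0.24, 0.01, 0], [0, 0, 0.1], 20], [[0.24, 0.01, 0], [0, 0, 0.1], 20], [[0.24, 0.01, 0], [0, 0, 0.1], 20]]}}

```text
time: 13.38
ee_pos: [0.5244, 0.0189, 0.0302]
eef_rot: [0.666, 0.746, 0.001, 0.0]
ft_force: [0.4, -0.3, 3.4]
width: 0.0205
grip_force: 10.0
```

```bash
python3 - <<'E'
from h import *
togo(None); p=r.read_state()["ee_pos"][:2]-[.5478,.0226]; print(np.hypot(*p),np.degrees(np.arctan2(p@EY,p@EX)))
E
```

```text
t 13.38 TCP [0.5244 0.0189 0.0302] yaw_y 6.5 F [ 0.4 -0.3  3.4] w 0.0205
0.023667543073657975 126.00294476840426
```

Low force, so I'll carry on to about 98°.

>>> {"fn": "move_arm", "kwargs": {"targets": [[[0.24, 0.01, 0], [0, 0, 0.1], 20], [[0.24, 0.01, 0], [0, 0, 0.1], 20], [[0.24, 0.01, 0], [0, 0, 0.1], 20], [[0.24, 0.01, 0], [0, 0, 0.1], 20], [[0.24, 0.01, 0], [0, 0, 0.1], 20], [[0, 0, 0], [0, 0, 0], 20]]}}

```text
time: 14.12
ee_pos: [0.5258, 0.0307, 0.03]
eef_rot: [0.829, 0.56, 0.0, 0.0]
ft_force: [1.4, -1.1, 2.1]
width: 0.0203
grip_force: 10.0
```

```bash
python3 - <<'E'
from h import *
togo(None); p=r.read_state()["ee_pos"][:2]-[.5478,.0226]; print(np.hypot(*p),np.degrees(np.arctan2(p@EY,p@EX)))
E
```

```text
t 14.12 TCP [0.5258 0.0307 0.03  ] yaw_y -21.9 F [ 1.4 -1.1  2.1] w 0.0203
0.023419861007176596 96.62854167295623
```

>>> {"fn": "move_arm", "kwargs": {"targets": [[[0, 0, 0], [0, 0, 0], 35], [[0, 0, 0], [0, 0, 0], 35], [[0, 0, -1.5], [0, 0, 0], 35], [[0, 0, -4], [0, 0, 0], 35], [[-2, 0.8, -4], [0, 0, 0], 35], [[-4, 1.5, -2], [0, 0, 0], 35], [[0, 0, 0], [0, 0, 0], 35]]}}

```text
time: 15.0
ee_pos: [0.525, -0.0373, 0.1473]
eef_rot: [0.83, 0.557, 0.002, 0.001]
ft_force: [0.7, 0.3, -0.5]
width: 0.0305
grip_force: 0.0
```

```bash
sed -i 's/^ZB=.*/ZB=0.0/' h.py; cat > look.py <<'E'
from h import *
from scipy.optimize import least_squares
togo(None); w=wshot(); cv2.imwrite("pics/w6.png",w["image"])
t=np.array((.5478,.0226))
R0,o=caps(w,t); print("R0",R0)
P=np.array([q[0] for q in o if np.hypot(*(q[0]-t))<.035 and min(q[3])>60])
for p,rad,px,col in o:
    d=p-t; print(p.round(4),"R",(np.hypot(*d)*1000).round(1),"a",np.degrees(np.arctan2(d@EY,d@EX)).round(0),"r",round(rad,1),np.round(px),col)
f=least_squares(lambda q:np.hypot(*(P-q[:2]).T)-q[2],[*t,.025],loss="soft_l1",f_scale=.001); print("fit",f.x.round(4),(f.fun*1000).round(1))
E
python3 look.py
```

```text
t 15.0 TCP [ 0.525  -0.0373  0.1473] yaw_y -22.3 F [ 0.7  0.3 -0.5] w 0.0305
R0 12.604883087679225
[0.5718 0.0226] R 24.0 a -63.0 r 12.6 [312. 122.] [227. 245. 242.]
[0.5252 0.0155] R 23.7 a 134.0 r 12.1 [262. 152.] [229. 245. 243.]
[0.532  0.0414] R 24.5 a 67.0 r 12.7 [257. 119.] [231. 245. 242.]
[ 0.5545 -0.0014] R 24.9 a -137.0 r 11.7 [303. 158.] [227. 246. 243.]
[0.556  0.0453] R 24.2 a 7.0 r 13.1 [283. 102.] [229. 245. 242.]
fit [0.5479 0.0225 0.0243] [-0.4 -0.5  0.4  0.5 -0. ]
```

The slide slipped in the grip: A ended at 134°, not 97°. I'll take it again with a firmer grip and a 1 mm lift.

>>> {"fn": "move_arm", "kwargs": {"targets": [[[2.4, -1, 0], [0, 0, -0.17], 35], [[2.9, -0.6, 0], [0, 0, -0.17], 35], [[0, 0, 2], [0, 0, -0.17], 35], [[0, 0, 3], [0, 0, -0.17], 35], [[0, 0, 0], [0, 0, 0], 35]], "grip_force": 35}}

```text
time: 15.68
ee_pos: [0.5224, 0.0227, 0.0929]
eef_rot: [0.595, 0.804, -0.002, -0.001]
ft_force: [0.1, -0.4, 1.6]
width: 0.0305
grip_force: 0.0
```

```bash
python3 - <<'E'
from h import *
togo((.5252,.0155,.030))
E
```

```text
t 15.68 TCP [0.5224 0.0227 0.0929] yaw_y 17.0 F [ 0.1 -0.4  1.6] w 0.0305
shift cm [-0.77  0.09  6.29]
```

>>> {"fn": "move_arm", "kwargs": {"targets": [[[-1.0, 0.1, 2.5], [0, 0, 0], 35], [[0, 0, 2.5], [0, 0, 0], 35], [[0, 0, 1.3], [0, 0, 0], 35], [[0, 0, 0], [0, 0, 0], 35], [[0, 0, 0], [0, 0, 0], 15], [[0, 0, 0], [0, 0, 0], 15], [[0, 0, 0], [0, 0, 0], 15], [[0, 0, -0.1], [0, 0, 0], 15]]}}

```text
time: 16.68
ee_pos: [0.5282, 0.0128, 0.0329]
eef_rot: [0.595, 0.804, 0.0, 0.0]
ft_force: [-0.6, -0.2, 0.1]
width: 0.019
grip_force: 34.9
```

>>> {"fn": "move_arm", "kwargs": {"targets": [[[0.2, 0.01, 0], [0, 0, 0.08], 15], [[0.2, 0.01, 0], [0, 0, 0.08], 15], [[0.2, 0.01, 0], [0, 0, 0.08], 15], [[0.2, 0.01, 0], [0, 0, 0.08], 15]]}}

```text
time: 17.18
ee_pos: [0.5269, 0.0203, 0.0327]
eef_rot: [0.717, 0.697, -0.0, 0.0]
ft_force: [0.7, -2.2, 1.1]
width: 0.0191
grip_force: 35.0
```

>>> {"fn": "move_arm", "kwargs": {"targets": [[[0.2, 0.01, 0], [0, 0, 0.08], 15], [[0.2, 0.01, 0], [0, 0, 0.08], 15], [[0.2, 0.01, 0], [0, 0, 0.08], 15], [[0.2, 0.01, 0], [0, 0, 0.08], 15], [[0.1, 0, 0], [0, 0, 0.04], 15]]}}

```text
time: 17.8
ee_pos: [0.5288, 0.0289, 0.0327]
eef_rot: [0.83, 0.558, -0.0, 0.0]
ft_force: [-1.0, -3.0, 2.9]
width: 0.0188
grip_force: 35.0
```

```bash
python3 - <<'E'
from h import *
togo(None); p=r.read_state()["ee_pos"][:2]-[.5478,.0226]; print(np.hypot(*p),np.degrees(np.arctan2(p@EY,p@EX)))
w=wshot(); cv2.imwrite("pics/w8.png",w["image"])
for p,rad,px,col in caps(w,(.5478,.0226))[1]:
    d=p-[.5478,.0226]; print(p.round(4),"R",(np.hypot(*d)*1000).round(1),"a",np.degrees(np.arctan2(d@EY,d@EX)).round(0),np.round(px),col)
E
```

```text
t 17.8 TCP [0.5288 0.0289 0.0327] yaw_y -22.1 F [-1.  -3.   2.9] w 0.0188
0.020031072189581393 98.53755744157327
[0.5472 0.05  ] R 27.4 a 28.0 [305. 216.] [137. 162. 167.]
[0.5284 0.0351] R 23.1 a 84.0 [281. 255.] [138. 162. 167.]
```

>>> {"fn": "move_arm", "kwargs": {"targets": [[[0, 0, 0.1], [0, 0, 0], 35], [[0, 0, 0], [0, 0, 0], 35], [[0, 0, 0], [0, 0, 0], 35], [[0, 0, -1.5], [0, 0, 0], 35], [[0, 0, -4], [0, 0, 0], 35], [[-2, 0.8, -4], [0, 0, 0], 35], [[-4, 1.5, -2], [0, 0, 0], 35], [[0, 0, 0], [0, 0, 0], 35]]}}

```text
time: 18.85
ee_pos: [0.5286, -0.0386, 0.1493]
eef_rot: [0.831, 0.557, 0.002, 0.001]
ft_force: [-0.1, 0.3, -0.3]
width: 0.0303
grip_force: 0.0
```

```bash
python3 look.py
```

```text
t 18.85 TCP [ 0.5286 -0.0386  0.1493] yaw_y -22.3 F [-0.1  0.3 -0.3] w 0.0303
R0 12.512123490062756
[0.5645 0.0423] R 25.8 a -13.0 r 12.8 [289. 102.] [228. 245. 242.]
[0.5411 0.0465] R 24.8 a 42.0 r 12.8 [260. 109.] [231. 245. 242.]
[0.5731 0.0198] R 25.4 a -69.0 r 12.4 [310. 125.] [227. 245. 242.]
[ 0.5549 -0.001 ] R 24.6 a -136.0 r 12.2 [298. 157.] [227. 245. 243.]
[0.5252 0.0288] R 23.4 a 102.0 r 12.4 [251. 137.] [231. 245. 242.]
fit [0.549  0.0231 0.0246] [ 0.1  0.1 -0.3  0.2 -0.2]
```

>>> {"fn": "move_arm", "kwargs": {"targets": [[[-4.3, 2.75, 0], [0, 0, 0], 35], [[-4.3, 2.75, 0], [0, 0, 0], 35], [[-4.3, 2.75, 0], [0, 0, 0], 35], [[-4.3, 2.75, 0], [0, 0, 0], 35], [[0, 0, 0], [0, 0, -0.17], 35], [[0, 0, 0], [0, 0, -0.17], 35], [[0, 0, 0], [0, 0, -0.17], 35], [[0, 0, 0], [0, 0, -0.17], 35], [[0, 0, 0], [0, 0, -0.17], 35], [[0, 0, 0], [0, 0, -0.17], 35], [[0, 0, 0], [0, 0, -0.17], 35], [[0, 0, 0], [0, 0, 0], 35]], "grip_force": 20}}

```text
time: 20.4
ee_pos: [0.5655, -0.2344, 0.1463]
eef_rot: [0.373, 0.928, 0.0, -0.0]
ft_force: [0.0, 0.5, -0.3]
width: 0.0306
grip_force: 0.0
```

```bash
cat > find.py <<'E'
from h import *
import sys
t=np.array([float(sys.argv[1]),float(sys.argv[2])]); togo((*t,.031)); w=wshot(); print(np.round(proj(w,(*t,.063))))
o=caps(w,t)[1]
for p,rad,px,col in o: print(p.round(4),round(rad,1),np.round(px),col); 
if o: togo((*min(o,key=lambda q:np.hypot(*(q[0]-t)))[0],.031))
E
python3 find.py .537 -.2115
```

```text
t 20.4 TCP [ 0.5655 -0.2344  0.1463] yaw_y 46.2 F [ 0.   0.5 -0.3] w 0.0306
shift cm [ 3.63 -0.33 11.53]
[282. 167.]
```

```bash
cat >> h.py <<'E'
def bright(w,u,v,h=50):
    im=w["image"]; x0,y0=max(0,int(u-h)),max(0,int(v-h)); g=im[y0:y0+2*h,x0:x0+2*h].min(2)
    for th in (150,170,190,210):
        n,l,s,c=cv2.connectedComponentsWithStats((g>th).astype(np.uint8))
        print(th,[(tuple((c[i]+[x0,y0]).round(1)),tuple(s[i,2:5])) for i in range(1,n) if s[i,4]>60])
E
python3 - <<'E'
from h import *
w=wshot(); u,v=proj(w,(.537,-.2115,.063)); bright(w,u,v); print(onz(w,u,v,.063)); g=w["image"][int(v)-45:int(v)+45:5,int(u)-50:int(u)+50:5].min(2); print(g)
E
```

```text
150 [((np.float64(322.5), np.float64(150.3)), (np.int32(25), np.int32(100), np.int32(1207))), ((np.float64(233.1), np.float64(207.3)), (np.int32(7), np.int32(22), np.int32(94)))]
170 [((np.float64(320.8), np.float64(130.5)), (np.int32(24), np.int32(38), np.int32(641))), ((np.float64(320.0), np.float64(155.5)), (np.int32(10), np.int32(16), np.int32(98))), ((np.float64(326.9), np.float64(181.9)), (np.int32(10), np.int32(61), np.int32(355))), ((np.float64(232.7), np.float64(207.9)), (np.int32(6), np.int32(21), np.int32(76)))]
190 [((np.float64(320.8), np.float64(128.7)), (np.int32(24), np.int32(33), np.int32(557))), ((np.float64(327.4), np.float64(185.2)), (np.int32(9), np.int32(53), np.int32(252)))]
210 [((np.float64(321.6), np.float64(128.9)), (np.int32(22), np.int32(31), np.int32(322))), ((np.float64(327.6), np.float64(184.2)), (np.int32(8), np.int32(36), np.int32(155)))]
[ 0.537  -0.2115  0.063 ]
[[115 114 112 115 115 115 114 114 117 116 115 117 121 127 124 133 214 212
  205 218]
 [114 116 115 114 114 113 115 116 115 115 116 117 112 114 124 126 209 217
  210 212]
 [114 113 115 116 1
[... 641 characters left out ...]
 114 116
  147 175]
 [116 115 114 117 117 116 115 115 112 135 135 136 137 103 113 116 113  96
  152 207]
 [118 114 115 116 116 114 116 118 113 127 135 136 121 112 115 111 110 106
  144 212]
 [113 115 115 116 116 115 115 115 116 116 117 111 114 115 115 113  95 115
  148 211]
 [123 116 115 114 115 115 117 115 116 116 112 115 113 117 113  97 111 129
  132 218]
 [143 115 114 113 115 116 114 115 114 114 114 111 116 114 110 108 123 129
  130 219]
 [179 115 114 112 113 115 115 116 117 114 112 116 116 112  99 114 129 130
  128 204]
 [188 113 111 114 115 114 114 116 112 112 112 117 113  96 113 128 128 130
  131 156]
 [188 139 114 114 112 114 115 112 113 112 114 115 108 110 126 132 127 125
  128 137]]
```

```bash
python3 - <<'E'
from h import *
w=wshot(); g=w["image"].min(2)[140:205,255:318]; m=cv2.morphologyEx(((g>126)&(g<150)).astype(np.uint8),cv2.MORPH_OPEN,np.ones((5,5)))
n,l,s,c=cv2.connectedComponentsWithStats(m)
for i in range(1,n):
    u,v=c[i]+[255,140]; print((u,v),s[i,2:]); p=onz(w,u,v,.063); print(p.round(4)); togo((*p[:2],.031))
E
```

```text
(np.float64(283.1740331491713), np.float64(167.86187845303868)) [ 21  21 362]
[ 0.5384 -0.2115  0.063 ]
t 20.55 TCP [ 0.5654 -0.2349  0.1464] yaw_y 46.0 F [-0.8 -0.4  0.7] w 0.0307
shift cm [ 3.57 -0.19 11.54]
(np.float64(312.9512195121951), np.float64(197.8780487804878)) [ 13  17 123]
[ 0.5742 -0.2111  0.063 ]
t 20.55 TCP [ 0.5654 -0.2349  0.1464] yaw_y 46.0 F [-0.8 -0.4  0.7] w 0.0307
shift cm [ 1.02  2.33 11.54]
```

>>> {"fn": "move_arm", "kwargs": {"targets": [[[3.6, -0.2, 0], [0, 0, 0], 35], [[0, 0, 4], [0, 0, 0], 35], [[0, 0, 4], [0, 0, 0], 35], [[0, 0, 2], [0, 0, 0], 35], [[0, 0, 1.5], [0, 0, 0], 35], [[0, 0, 0], [0, 0, 0], 35]]}}

```text
time: 21.3
ee_pos: [0.5378, -0.212, 0.0313]
eef_rot: [0.373, 0.928, -0.0, -0.0]
ft_force: [-0.6, 0.1, -0.0]
width: 0.0306
grip_force: 0.0
```

```bash
python3 -c "
from h import *
togo((.5382,-.2115,.031))"
```

```text
t 21.3 TCP [ 0.5378 -0.212   0.0313] yaw_y 46.1 F [-0.6  0.1 -0. ] w 0.0306
shift cm [0.01 0.07 0.03]
```

>>> {"fn": "move_arm", "kwargs": {"targets": [[[0, 0, 0], [0, 0, 0], 15], [[0, 0, 0], [0, 0, 0], 15], [[0, 0, 0], [0, 0, 0], 15], [[0, 0, 0], [0, 0, 0], 15], [[0, 0, -2], [0, 0, 0], 15], [[0, 0, -3.5], [0, 0, 0], 15], [[0, 0, -3.5], [0, 0, 0], 15], [[3.1, 3, 0], [0, 0, 0], 15], [[3.1, 3, 0], [0, 0, 0], 15], [[3.1, 3, 0], [0, 0, 0], 15], [[3.1, 3, 0], [0, 0, 0], 15], [[3.1, 3, 0], [0, 0, 0], 15], [[0, 0, 0], [0, 0, 0], 15], [[0, 0, 0], [0, 0, 0], 15]]}}

```text
time: 23.05
ee_pos: [0.5301, 0.0028, 0.1224]
eef_rot: [0.373, 0.928, 0.0, 0.0]
ft_force: [-0.5, -0.7, -0.5]
width: 0.0196
grip_force: 20.0
```

```bash
python3 - <<'E'
from h import *
togo((.531,.0048,.031)); w=wshot(); cv2.imwrite("pics/w9.png",w["image"])
for p,rad,px,col in caps(w,(.5484,.0228))[1]:
    d=p-[.5484,.0228]; print(p.round(4),"R",(np.hypot(*d)*1000).round(1),"a",np.degrees(np.arctan2(d@EY,d@EX)).round(0),np.round(px),col)
E
```

```text
t 23.05 TCP [0.5301 0.0028 0.1224] yaw_y 46.2 F [-0.5 -0.7 -0.5] w 0.0196
shift cm [0.08 0.2  9.14]
[0.5249 0.0292] R 24.3 a 102.0 [306. 189.] [225. 246. 244.]
[0.5411 0.0471] R 25.4 a 44.0 [337. 188.] [224. 245. 243.]
[0.5646 0.0425] R 25.5 a -12.0 [353. 214.] [223. 244. 243.]
```

>>> {"fn": "move_arm", "kwargs": {"targets": [[[0.1, 0.2, 2], [0, 0, 0], 15], [[0, 0, 2], [0, 0, 0], 15], [[0, 0, 1], [0, 0, 0], 15], [[0, 0, 1], [0, 0, 0], 15], [[0, 0, 1], [0, 0, 0], 15]]}}

```text
time: 23.72
ee_pos: [0.531, 0.0054, 0.0515]
eef_rot: [0.373, 0.928, 0.0, 0.0]
ft_force: [0.1, -0.0, 0.3]
width: 0.0193
grip_force: 20.0
```

>>> {"fn": "move_arm", "kwargs": {"targets": [[[0, 0, 0.8], [0, 0, 0], 15], [[0, 0, 0.7], [0, 0, 0], 15], [[0, 0, 0.3], [0, 0, 0], 15], [[0, 0, 0], [0, 0, 0], 15]]}}

```text
time: 24.22
ee_pos: [0.5306, 0.0057, 0.0335]
eef_rot: [0.373, 0.928, -0.0, -0.0]
ft_force: [-0.1, -0.8, -0.6]
width: 0.0196
grip_force: 20.0
```

>>> {"fn": "move_arm", "kwargs": {"targets": [[[0, 0, 0.25], [0, 0, 0], 15], [[0, 0, 0], [0, 0, 0], 35], [[0, 0, 0], [0, 0, 0], 35], [[0, 0, 0], [0, 0, 0], 35], [[0, 0, -1.5], [0, 0, 0], 35], [[0, 0, -4], [0, 0, 0], 35], [[-3, 1.2, -4], [0, 0, 0], 35], [[-3, 1.2, -2], [0, 0, 0], 35], [[0, 0, 0], [0, 0, 0], 35]]}}

```text
time: 25.35
ee_pos: [0.5929, -0.0198, 0.1487]
eef_rot: [0.374, 0.927, 0.0, 0.002]
ft_force: [-0.5, 0.2, -1.1]
width: 0.0304
grip_force: 0.0
```

```bash
python3 look.py
```

```text
t 25.35 TCP [ 0.5929 -0.0198  0.1487] yaw_y 46.1 F [-0.5  0.2 -1.1] w 0.0304
R0 12.560646948141205
[ 0.5545 -0.0008] R 24.3 a -137.0 r 12.5 [270. 161.] [227. 246. 243.]
[0.5732 0.0204] R 25.5 a -68.0 r 12.2 [304. 159.] [227. 246. 243.]
[0.5247 0.0297] R 24.1 a 100.0 r 12.9 [271. 107.] [231. 246. 243.]
[0.5412 0.0471] R 25.3 a 42.0 r 12.8 [301. 107.] [231. 246. 243.]
[0.5316 0.0069] R 22.5 a 161.0 r 12.6 [257. 134.] [229. 246. 243.]
[0.5648 0.0428] R 26.3 a -13.0 r 12.6 [317. 133.] [228. 246. 243.]
fit [0.549  0.0237 0.0247] [ 0.5 -0.2  0.3 -0.1 -0.5  0.1]
```

>>> {"fn": "move_arm", "kwargs": {"targets": [[[-2.2, -3.4, 0], [0, 0, 0], 35], [[-2.2, -3.4, 0], [0, 0, 0], 35], [[-2.2, -3.4, 0], [0, 0, 0], 35], [[-2.2, -3.4, 0], [0, 0, 0], 35], [[-2.2, -3.4, 0], [0, 0, 0], 35], [[-2.2, -3.4, 0], [0, 0, 0], 35], [[-2.2, -3.4, 0], [0, 0, 0], 35], [[-2.2, -3.4, 0], [0, 0, 0], 35], [[0, 0, 0], [0, 0, 0], 35]]}}

```text
time: 26.52
ee_pos: [0.5264, -0.3395, 0.1458]
eef_rot: [0.376, 0.927, -0.001, -0.001]
ft_force: [0.4, 0.1, 0.3]
width: 0.0307
grip_force: 0.0
```

```bash
python3 - <<'E'
from h import *
togo((.501,-.311,.038)); w=wshot(); U,V=map(int,proj(w,(.501,-.311,.063))); print(U,V)
g=w["image"].min(2)[V-35:V+35,U-35:U+35]; print(g[::5,::5])
for lo,hi in((126,150),(200,256)):
    m=cv2.morphologyEx(((g>lo)&(g<hi)).astype(np.uint8),cv2.MORPH_OPEN,np.ones((5,5)))
    n,l,s,c=cv2.connectedComponentsWithStats(m)
    for i in range(1,n):
        u,v=c[i]+[U-35,V-35]; p=onz(w,u,v,.063); print(lo,(u,v),s[i,2:],p.round(4)); togo((*p[:2],.038))
E
```

```text
t 26.52 TCP [ 0.5264 -0.3395  0.1458] yaw_y 45.9 F [0.4 0.1 0.3] w 0.0307
shift cm [ 3.8   0.3  10.78]
289 164
[[203 201 193 162 117 117 117 117 113 116 117 117 114 115]
 [201 197 194 162 119 116 116 115 114 117 114 115 116 116]
 [202 191 198 167 116 116 115 114 114 116 117 114 115 116]
 [193 193 198 163 115 116 111 113 115 115 115 112 115 116]
 [190 195 200 173 115  76  40  42  84 114 115 114 115 116]
 [191 199 195 175  99  98 134 131  85 106 114 115 115 118]
 [192 195 196 190  73 137 137 136 136  70 112 114 117 115]
 [196 195 196 193 101 137 138 136 137  87 115 113 115 113]
 [190 195 191 189 111 136 137 137 134 108 113 115 113 115]
 [195 192 192 190 116 113 133 133 109 113 115 113 115 112]
 [194 191 188 193 113 113 114 112 113 113 114 114 113 111]
 [133 186 190 192 115 113 112 113 112 116 113 113 112 109]
 [189 166 160 190 116 112 112 112 113 114 115 112 110 109]
 [216 183 188 135 112 112 112 110 112 112 111 112 111 111]]
126 (np.float64(286.0512129380054), np.float64(164.02695417789758)) [ 21  21 371] [ 0.4987 -0.3123  0.063 ]
t 26.57 TCP [ 0.5277 -0.3373  0.1456] yaw_y 46.0 F [-0.1 -0.8  0.3] w 0.0305
shift cm [ 3.81 -0.22 10.77]
200 (np.float64(256.1707317073171), np.float64(132.0731707317073)) [ 6  8 41] [ 0.4635 -0.3117  0.063 ]
t 26.57 TCP [ 0.5277 -0.3373  0.1456] yaw_y 46.0 F [-0.1 -0.8  0.3] w 0.0305
shift cm [ 6.38 -2.61 10.77]
200 (np.float64(257.2564102564103), np.float64(196.12820512820514)) [ 9  6 39] [ 0.5011 -0.3486  0.063 ]
t 26.57 TCP [ 0.5277 -0.3373  0.1456] yaw_y 46.0 F [-0.1 -0.8  0.3] w 0.0305
shift cm [ 1.11 -2.66 10.77]
```

>>> {"fn": "move_arm", "kwargs": {"targets": [[[3.8, -0.15, 0], [0, 0, 0], 35], [[0, 0, 4], [0, 0, 0], 35], [[0, 0, 4], [0, 0, 0], 35], [[0, 0, 2], [0, 0, 0], 35], [[0, 0, 0.8], [0, 0, 0], 35], [[0, 0, 0], [0, 0, 0], 35]]}}

```text
time: 27.32
ee_pos: [0.5011, -0.3114, 0.0386]
eef_rot: [0.373, 0.928, 0.0, 0.0]
ft_force: [0.3, -0.3, 0.6]
width: 0.0305
grip_force: 0.0
```

```bash
python3 -c "
from h import *
togo((.4993,-.3121,.0375))"
```

```text
t 27.32 TCP [ 0.5011 -0.3114  0.0386] yaw_y 46.2 F [ 0.3 -0.3  0.6] w 0.0305
shift cm [ 0.08 -0.18  0.11]
```

>>> {"fn": "move_arm", "kwargs": {"targets": [[[0.1, -0.15, 0.1], [0, 0, 0], 15], [[0, 0, 0], [0, 0, 0], 15], [[0, 0, 0], [0, 0, 0], 15], [[0, 0, 0], [0, 0, 0], 15], [[0, 0, -2], [0, 0, 0], 15], [[0, 0, -3.5], [0, 0, 0], 15], [[0, 0, -3.5], [0, 0, 0], 15], [[2.2, 3.1, 0], [0, 0, 0], 15], [[2.2, 3.1, 0], [0, 0, 0], 15], [[2.2, 3.1, 0], [0, 0, 0], 15], [[2.2, 3.1, 0], [0, 0, 0], 15], [[2.2, 3.1, 0], [0, 0, 0], 15], [[2.2, 3.1, 0], [0, 0, 0], 15], [[2.2, 3.1, 0], [0, 0, 0], 15], [[2.2, 3, 0], [0, 0, 0], 15], [[2.1, 3, 0], [0, 0, 0], 15], [[0, 0, 0], [0, 0, 0], 15], [[0, 0, 0], [0, 0, 0], 15]]}}

```text
time: 29.58
ee_pos: [0.5487, 0.0236, 0.1279]
eef_rot: [0.373, 0.928, -0.0, 0.0]
ft_force: [-0.1, -0.4, -1.2]
width: 0.0131
grip_force: 0.0
```

```bash
python3 - <<'E'
from h import *
togo((.549,.0235,.0385)); w=wshot(); cv2.imwrite("pics/w10.png",w["image"])
for p,rad,px,col in caps(w,(.5484,.0228))[1]:
    d=p-[.549,.0235]; print(p.round(4),"R",(np.hypot(*d)*1000).round(1),"a",np.degrees(np.arctan2(d@EY,d@EX)).round(0),np.round(px),col)
E
```

```text
t 29.57 TCP [0.5487 0.0236 0.1279] yaw_y 46.1 F [-0.1 -0.4 -1.2] w 0.0131
shift cm [-0.02  0.01  8.94]
[0.5407 0.0475] R 25.4 a 46.0 [300. 188.] [225. 246. 243.]
[0.5248 0.0298] R 25.0 a 102.0 [270. 189.] [225. 246. 243.]
[0.5314 0.0067] R 24.3 a 161.0 [255. 214.] [224. 246. 243.]
[0.5639 0.0429] R 24.5 a -11.0 [316. 212.] [223. 245. 243.]
[0.5733 0.0201] R 24.6 a -71.0 [303. 239.] [191. 216. 217.]
```

The grasp at reported z 0.0386 held nothing (width 13 mm), so I'll go back and look.

>>> {"fn": "move_arm", "kwargs": {"targets": [[[-2.6, -3, 0], [0, 0, 0], 35], [[-2.6, -3, 0], [0, 0, 0], 35], [[-2.6, -3, 0], [0, 0, 0], 35], [[-2.6, -3, 0], [0, 0, 0], 35], [[-2.6, -3, 0], [0, 0, 0], 35], [[-2.6, -3, 0], [0, 0, 0], 35], [[-2.6, -3, 0], [0, 0, 0], 35], [[-2.6, -3, 0], [0, 0, 0], 35], [[-2.6, -3, 0], [0, 0, 0], 35], [[0, 0, 0], [0, 0, 0], 35], [[0, 0, 0], [0, 0, 0], 35]]}}

```text
time: 31.0
ee_pos: [0.5301, -0.3327, 0.1272]
eef_rot: [0.374, 0.928, 0.0, -0.0]
ft_force: [-0.4, 0.0, -0.7]
width: 0.0304
grip_force: 0.0
```

```bash
cat > find2.py <<'E'
from h import *
w=wshot(); U,V=map(int,proj(w,(.5,-.312,.063))); print(U,V)
g=w["image"].min(2)[V-35:V+35,U-35:U+35]; print(g[::5,::5])
m=cv2.morphologyEx(((g>126)&(g<150)).astype(np.uint8),cv2.MORPH_OPEN,np.ones((5,5)))
n,l,s,c=cv2.connectedComponentsWithStats(m)
for i in range(1,n):
    u,v=c[i]+[U-35,V-35]; p=onz(w,u,v,.063); print((u,v),s[i,2:],p.round(4)); togo((*p[:2],.032))
E
python3 find2.py
```

```text
277 170
[[200 201 191 196 200 134 114 115 116 114 115 116 116 115]
 [200 198 192 198 199 132 117 115 114 116 115 116 112 113]
 [200 189 194 197 197 138 114 114 115 117 114 113 113 116]
 [193 191 195 197 198 146 103  80  81 113 115 114 113 114]
 [188 194 197 196 196 145  54  77  53  58 112 114 113 116]
 [190 194 194 196 191  89 135 136 133  74 107 115 117 113]
 [192 195 194 194 175 135 137 137 137 129  95 115 114 116]
 [194 192 195 191 178 137 135 137 138 135  98 115 113 115]
 [190 194 190 191 189 136 138 137 137 122 112 113 115 115]
 [192 194 189 189 193 179 130 135 124 112 113 115 114 114]
 [186 187 188 190 193 185 112 113 113 110 114 115 113 112]
 [163 147 188 194 190 184 114 113 113 113 114 115 113 113]
 [196 188 129 177 191 184 112 111 112 114 113 113 111 112]
 [214 212 189 176 130 186 112 113 112 112 111 113 109 110]]
(np.float64(276.12356979405035), np.float64(169.50800915331808)) [ 23  23 437] [ 0.4986 -0.3125  0.063 ]
t 31.05 TCP [ 0.5305 -0.3319  0.1272] yaw_y 46.2 F [-0.7  0.4 -0.5] w 0.0304
shift cm [ 3.64 -0.82  9.52]
```

>>> {"fn": "move_arm", "kwargs": {"targets": [[[3.6, -0.8, 0], [0, 0, 0], 35], [[0, 0, 4], [0, 0, 0], 35], [[0, 0, 3], [0, 0, 0], 35], [[0, 0, 1.5], [0, 0, 0], 35], [[0, 0, 0.9], [0, 0, 0], 35], [[0, 0, 0], [0, 0, 0], 35], [[0, 0, 0], [0, 0, 0], 15], [[0, 0, 0], [0, 0, 0], 15], [[0, 0, 0], [0, 0, 0], 15], [[0, 0, 0], [0, 0, 0], 15]], "grip_force": 20}}

```text
time: 32.3
ee_pos: [0.4995, -0.3136, 0.0338]
eef_rot: [0.373, 0.928, 0.0, 0.001]
ft_force: [-0.4, -0.2, 6.7]
width: 0.019
grip_force: 20.0
```

>>> {"fn": "move_arm", "kwargs": {"targets": [[[0, 0, -1], [0, 0, 0], 15], [[0, 0, 0], [0, 0, 0], 15]]}}

```text
time: 32.55
ee_pos: [0.4994, -0.3134, 0.0439]
eef_rot: [0.373, 0.928, 0.0, 0.001]
ft_force: [-0.8, 0.2, -0.6]
width: 0.019
grip_force: 20.0
```

>>> {"fn": "move_arm", "kwargs": {"targets": [[[0, 0, -3], [0, 0, 0], 15], [[0, 0, -3], [0, 0, 0], 15], [[0, 0, -2.5], [0, 0, 0], 15], [[2.2, 3.1, 0], [0, 0, 0], 15], [[2.2, 3.1, 0], [0, 0, 0], 15], [[2.2, 3.1, 0], [0, 0, 0], 15], [[2.2, 3.1, 0], [0, 0, 0], 15], [[2.2, 3.1, 0], [0, 0, 0], 15], [[2.2, 3.1, 0], [0, 0, 0], 15], [[2.2, 3.1, 0], [0, 0, 0], 15], [[2.2, 3.1, 0], [0, 0, 0], 15], [[2.1, 3, 0], [0, 0, 0], 15], [[0, 0, 0], [0, 0, 0], 15], [[0, 0, 0], [0, 0, 0], 15], [[0, 0, 0], [0, 0, 0], 15]]}}

```text
time: 34.42
ee_pos: [0.5492, 0.0224, 0.1281]
eef_rot: [0.374, 0.927, -0.0, 0.0]
ft_force: [-0.1, 0.6, -0.0]
width: 0.019
grip_force: 20.0
```

```bash
python3 - <<'E'
from h import *
togo((.549,.0235,.0385)); w=wshot(); cv2.imwrite("pics/w10.png",w["image"])
P=[]
for p,rad,px,col in caps(w,(.5484,.0228))[1]:
    d=p-[.549,.0235]; print(p.round(4),"R",(np.hypot(*d)*1000).round(1),"a",np.degrees(np.arctan2(d@EY,d@EX)).round(0),np.round(px),col)
E
```

```text
t 34.42 TCP [0.5492 0.0224 0.1281] yaw_y 46.1 F [-0.1  0.6 -0. ] w 0.019
shift cm [0.1  0.07 8.96]
[0.5247 0.0297] R 25.1 a 103.0 [271. 187.] [225. 246. 243.]
[0.5406 0.0473] R 25.2 a 46.0 [301. 186.] [225. 246. 243.]
[0.5642 0.0432] R 24.9 a -11.0 [317. 211.] [224. 245. 243.]
[0.5311 0.007 ] R 24.3 a 160.0 [256. 212.] [224. 246. 243.]
[0.5735 0.0202] R 24.7 a -71.0 [304. 237.] [ 84. 113. 134.]
[0.5936 0.0541] R 54.1 a -29.0 [352. 227.] [212. 234. 242.]
[ 0.5425 -0.0286] R 52.5 a -160.0 [236. 251.] [46. 52. 56.]
```

>>> {"fn": "move_arm", "kwargs": {"targets": [[[0, 0.1, 2], [0, 0, 0], 15], [[0, 0, 2], [0, 0, 0], 15], [[0, 0, 1], [0, 0, 0], 15], [[0, 0, 0.5], [0, 0, 0], 15], [[0, 0, 0.5], [0, 0, 0], 15], [[0, 0, 0.4], [0, 0, 0], 15]]}}

```text
time: 35.22
ee_pos: [0.5502, 0.0242, 0.0642]
eef_rot: [0.373, 0.928, 0.0, 0.0]
ft_force: [-0.7, -0.4, 0.4]
width: 0.0193
grip_force: 20.0
```

>>> {"fn": "move_arm", "kwargs": {"targets": [[[0, -0.05, 0.5], [0, 0, 0], 15], [[0, 0, 0.5], [0, 0, 0], 15], [[0, 0, 0.3], [0, 0, 0], 15], [[0, 0, 0.2], [0, 0, 0], 15], [[0, 0, 0], [0, 0, 0], 15]]}}

```text
time: 35.85
ee_pos: [0.5497, 0.0241, 0.049]
eef_rot: [0.373, 0.928, -0.0, -0.0]
ft_force: [-0.3, -1.3, -0.3]
width: 0.0193
grip_force: 20.0
```

>>> {"fn": "move_arm", "kwargs": {"targets": [[[0, 0, 0.2], [0, 0, 0], 15], [[0, 0, 0.1], [0, 0, 0], 15]]}}

```text
time: 36.1
ee_pos: [0.5497, 0.0241, 0.0461]
eef_rot: [0.373, 0.928, 0.0, 0.0]
ft_force: [-0.9, -1.0, 0.4]
width: 0.0192
grip_force: 20.0
```

>>> {"fn": "move_arm", "kwargs": {"targets": [[[0, 0, 0.1], [0, 0, 0], 15], [[0, 0, 0.1], [0, 0, 0], 15]]}}

```text
time: 36.35
ee_pos: [0.5497, 0.0241, 0.0441]
eef_rot: [0.373, 0.928, 0.0, -0.0]
ft_force: [-0.9, -0.8, 0.8]
width: 0.0189
grip_force: 20.0
```

>>> {"fn": "move_arm", "kwargs": {"targets": [[[0, 0, 0.1], [0, 0, 0], 15], [[0, 0, 0.1], [0, 0, 0], 15]]}}

```text
time: 36.6
ee_pos: [0.5497, 0.024, 0.0421]
eef_rot: [0.373, 0.928, 0.0, 0.0]
ft_force: [-0.8, -2.1, 1.6]
width: 0.0191
grip_force: 20.0
```

>>> {"fn": "move_arm", "kwargs": {"targets": [[[0, 0, 0.1], [0, 0, 0], 15], [[0, 0, 0.1], [0, 0, 0], 15]]}}

```text
time: 36.85
ee_pos: [0.5497, 0.024, 0.0401]
eef_rot: [0.373, 0.928, -0.0, -0.0]
ft_force: [-1.2, -2.3, 0.9]
width: 0.0192
grip_force: 20.0
```

>>> {"fn": "move_arm", "kwargs": {"targets": [[[0, 0, 0.1], [0, 0, 0], 15]]}}

```text
time: 36.98
ee_pos: [0.5497, 0.024, 0.0391]
eef_rot: [0.373, 0.928, -0.0, -0.0]
ft_force: [-1.0, -1.2, 1.1]
width: 0.0193
grip_force: 20.0
```

>>> {"fn": "move_arm", "kwargs": {"targets": [[[0, 0, 0.1], [0, 0, 0], 15], [[0, 0, 0.1], [0, 0, 0], 15]]}}

```text
time: 37.22
ee_pos: [0.5499, 0.0239, 0.0374]
eef_rot: [0.373, 0.928, 0.0, 0.0]
ft_force: [-4.7, -4.8, 9.7]
width: 0.0194
grip_force: 25.5
```

>>> {"fn": "move_arm", "kwargs": {"targets": [[[0, 0, -0.1], [0, 0, 0], 15], [[0, 0, 0], [0, 0, 0], 30], [[0, 0, 0], [0, 0, 0], 30], [[0, 0, -1], [0, 0, 0], 30], [[0, 0, -4], [0, 0, 0], 30], [[-3, 0, -4], [0, 0, 0], 30], [[-3, 0, -2], [0, 0, 0], 30], [[0, 0, 0], [0, 0, 0], 30], [[0, 0, 0], [0, 0, 0], 30]]}}

```text
time: 38.35
ee_pos: [0.5925, -0.0168, 0.1477]
eef_rot: [0.373, 0.928, 0.0, -0.0]
ft_force: [0.2, 0.4, 0.2]
width: 0.0262
grip_force: 0.0
```

```bash
python3 look.py; python3 - <<'E'
from h import *
w=cv2.imread("pics/w6.png")[60:230,190:400]
s=shot("side")["image"][150:280,200:310]
a=cv2.resize(w,(494,400),interpolation=cv2.INTER_CUBIC); b=cv2.resize(s,(300,355),interpolation=cv2.INTER_CUBIC)
im=np.zeros((400,794,3),np.uint8); im[:,:494]=a; im[:355,494:]=b
cv2.imwrite("pics/final.png",im)
E
```

```text
t 38.35 TCP [ 0.5925 -0.0168  0.1477] yaw_y 46.2 F [0.2 0.4 0.2] w 0.0262
R0 12.589858748468858
[ 0.5548 -0.0009] R 24.5 a -136.0 r 12.1 [268. 165.] [227. 246. 243.]
[0.525 0.03 ] R 24.0 a 99.0 r 13.2 [269. 111.] [231. 246. 243.]
[0.5409 0.0471] R 25.5 a 43.0 r 12.9 [299. 110.] [231. 246. 243.]
[0.5312 0.0064] R 23.2 a 161.0 r 12.2 [254. 137.] [229. 246. 243.]
[0.5644 0.0425] R 25.9 a -13.0 r 12.7 [314. 136.] [228. 246. 243.]
[0.5733 0.0202] R 25.7 a -68.0 r 12.0 [302. 163.] [227. 246. 243.]
[0.5483 0.0233] R 0.9 a -6.0 r 12.6 [284. 138.] [229. 246. 243.]
fit [0.5492 0.0235 0.0246] [  0.4   0.5   0.5   0.2  -0.2  -0.2 -23.6]
```

View pics/final.png

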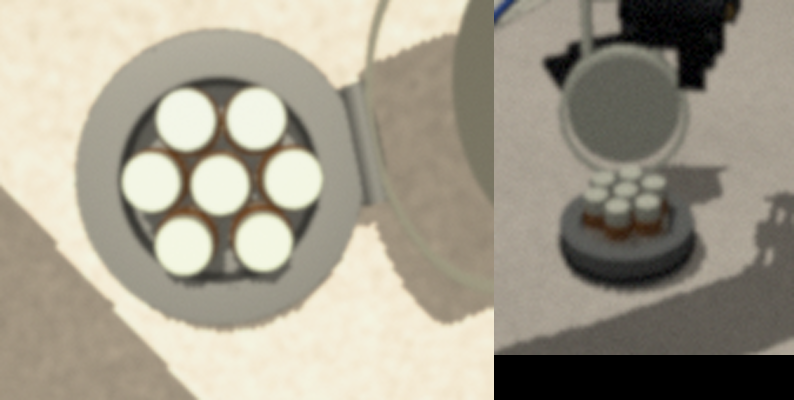

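The view shows seven caps, six round one at (220,185) in the left crop. All are level and upright, the right crop agrees, and the lid is standing open. Now I'll close it by reversing the arc.

>>> {"fn": "move_arm", "kwargs": {"targets": [[[0, 0, -3.2], [0, 0, -0.145], 42], [[0, 0, -3.2], [0, 0, -0.15], 42], [[1.8, 4.6, 0], [0, 0, 0], 42], [[1.8, 4.6, 0], [0, 0, 0], 42], [[1.9, 4.7, 0], [0, 0, 0], 42], [[0, 0, 0], [0, 0, 0], 42], [[0, 0, 0], [0, 0, 0], 42]], "grip_force": 12}}

```text
time: 39.33
ee_pos: [0.6064, 0.1312, 0.2117]
eef_rot: [0.233, 0.973, -0.0, -0.0]
ft_force: [-0.2, -0.1, 0.1]
width: 0.0361
grip_force: 0.0
```

```bash
python3 - <<'E'
from h import *
togo((.6064,.1318,.1402))
p=np.linspace(2.012,.06,22); d=np.c_[-16.06*np.diff(np.cos(p)),-16.06*np.diff(np.sin(p))].round(1); print(d.tolist(),d.sum(0))
E
```

```text
t 39.33 TCP [0.6064 0.1312 0.2117] yaw_y 63.1 F [-0.2 -0.1  0.1] w 0.0361
shift cm [0.02 0.06 7.15]
[[-1.4, -0.6], [-1.4, -0.4], [-1.5, -0.3], [-1.5, -0.2], [-1.5, -0.0], [-1.5, 0.1], [-1.5, 0.2], [-1.4, 0.4], [-1.4, 0.5], [-1.3, 0.6], [-1.3, 0.8], [-1.2, 0.9], [-1.1, 1.0], [-1.0, 1.1], [-0.9, 1.2], [-0.8, 1.3], [-0.7, 1.3], [-0.6, 1.4], [-0.4, 1.4], [-0.3, 1.5], [-0.2, 1.5]] [-22.9  13.7]
```

>>> {"fn": "move_arm", "kwargs": {"targets": [[[0, 0, 3], [0, 0, 0], 42], [[0, 0, 2.5], [0, 0, 0], 42], [[0, 0, 1.6], [0, 0, 0], 42], [[0, 0, 0], [0, 0, 0], 42], [[0, 0, 0], [0, 0, 0], 5], [[0, 0, 0], [0, 0, 0], 5], [[0, 0, 0], [0, 0, 0], 5], [[0, 0, 0], [0, 0, 0], 5], [[0, 0, 0], [0, 0, 0], 5]]}}

```text
time: 40.45
ee_pos: [0.6074, 0.1319, 0.1417]
eef_rot: [0.233, 0.973, 0.001, 0.0]
ft_force: [1.3, 3.1, 4.7]
width: 0.0096
grip_force: 12.0
```

>>> {"fn": "move_arm", "kwargs": {"targets": [[[0, -1.4, -0.6], [0, 0, 0], 5], [[0, -1.4, -0.4], [0, 0, 0], 5], [[0, -1.5, -0.3], [0, 0, 0], 5], [[0, -1.5, -0.2], [0, 0, 0], 5]]}}

```text
time: 40.95
ee_pos: [0.5791, 0.079, 0.1558]
eef_rot: [0.233, 0.973, -0.0, -0.001]
ft_force: [-4.2, 4.3, -0.8]
width: 0.0097
grip_force: 11.9
```

>>> {"fn": "move_arm", "kwargs": {"targets": [[[0, -1.5, 0], [0, 0, 0], 5], [[0, -1.5, 0.1], [0, 0, 0], 5], [[0, -1.5, 0.2], [0, 0, 0], 5], [[0, -1.4, 0.4], [0, 0, 0], 5], [[0, -1.4, 0.5], [0, 0, 0], 5], [[0, -1.3, 0.6], [0, 0, 0], 5], [[0, -1.3, 0.8], [0, 0, 0], 5], [[0, -1.2, 0.9], [0, 0, 0], 5]]}}

```text
time: 41.95
ee_pos: [0.528, -0.0198, 0.12]
eef_rot: [0.233, 0.973, 0.0, -0.002]
ft_force: [-4.1, 5.4, -1.2]
width: 0.0095
grip_force: 11.9
```

>>> {"fn": "move_arm", "kwargs": {"targets": [[[0, -1.1, 1.0], [0, 0, 0], 5], [[0, -1.0, 1.1], [0, 0, 0], 5], [[0, -0.9, 1.2], [0, 0, 0], 5], [[0, -0.8, 1.3], [0, 0, 0], 5], [[0, -0.7, 1.3], [0, 0, 0], 5], [[0, -0.6, 1.4], [0, 0, 0], 5]]}}

```text
time: 42.7
ee_pos: [0.5054, -0.0642, 0.0471]
eef_rot: [0.233, 0.973, 0.001, -0.001]
ft_force: [-0.9, 10.2, -2.6]
width: 0.0098
grip_force: 11.9
```

```bash
python3 - <<'E'
from h import *
togo(None); p=r.read_state()["ee_pos"]
a=(p[:2]-[.572,.0722])@np.array([.453,.891]); z=p[2]+.038-.033; print(a,z,np.arctan2(z,-a),np.hypot(a,z))
E
```

```text
t 42.7 TCP [ 0.5054 -0.0642  0.0471] yaw_y 63.1 F [-0.9 10.2 -2.6] w 0.0098
-0.15165154431999706 0.0520846424231953 0.3308272803629138 0.16034650252185778
```

Remaining steps down to shut.

>>> {"fn": "move_arm", "kwargs": {"targets": [[[0, -0.4, 1.4], [0, 0, 0], 5], [[0, -0.2, 1.4], [0, 0, 0], 5], [[0, -0.1, 0.8], [0, 0, 0], 5], [[0, 0, 0.4], [0, 0, 0], 5], [[0, 0, 0], [0, 0, 0], 5]]}}

```text
time: 43.32
ee_pos: [0.5041, -0.0712, 0.0085]
eef_rot: [0.233, 0.973, 0.0, 0.0]
ft_force: [2.0, 3.5, 2.3]
width: 0.0094
grip_force: 12.0
```

>>> {"fn": "move_arm", "kwargs": {"targets": [[[0, 0, 0.3], [0, 0, 0], 5], [[0, 0, 0.2], [0, 0, 0], 5]]}}

```text
time: 43.58
ee_pos: [0.505, -0.0717, 0.0042]
eef_rot: [0.233, 0.972, 0.0, 0.001]
ft_force: [-0.1, 1.7, 11.4]
width: 0.009
grip_force: 12.0
```

>>> {"fn": "move_arm", "kwargs": {"targets": [[[0, 0, 0], [0, 0, 0], 40], [[0, 0, 0], [0, 0, 0], 40], [[0, 0, 0], [0, 0, 0], 40], [[0, 0, -3], [0, 0, 0], 40], [[0, 0, -3], [0, 0, 0], 0], [[0, 0, 0], [0, 0, 0], 0], [[0, 0, 0], [0, 0, 0], 0], [[0, 0, 0], [0, 0, 0], 0], [[0, 0, 1.5], [0, 0, 0], 0], [[0, 0, 1.5], [0, 0, 0], 0], [[0, 0, 0], [0, 0, 0], 0]]}}

```text
time: 44.95
ee_pos: [0.5027, -0.0711, 0.0312]
eef_rot: [0.233, 0.973, -0.001, -0.002]
ft_force: [1.2, -0.5, 1.3]
width: 0.0002
grip_force: 0.0
```

>>> {"fn": "move_arm", "kwargs": {"targets": [[[0, 0, 0.2], [0, 0, 0], 0], [[0, 0, 0.2], [0, 0, 0], 0]]}}

```text
time: 45.2
ee_pos: [0.5045, -0.0711, 0.0293]
eef_rot: [0.233, 0.973, 0.0, 0.0]
ft_force: [0.0, -0.0, 0.0]
width: 0.0004
grip_force: 0.0
```

>>> {"fn": "move_arm", "kwargs": {"targets": [[[0, 0, 0.1], [0, 0, 0], 0], [[0, 0, 0.1], [0, 0, 0], 0]]}}

```text
time: 45.45
ee_pos: [0.5043, -0.071, 0.0273]
eef_rot: [0.233, 0.973, 0.0, 0.0]
ft_force: [0.2, 0.7, 0.9]
width: 0.001
grip_force: 0.0
```

>>> {"fn": "move_arm", "kwargs": {"targets": [[[0, 0, 0.1], [0, 0, 0], 0], [[0, 0, 0.1], [0, 0, 0], 0]]}}

```text
time: 45.7
ee_pos: [0.5044, -0.0711, 0.0259]
eef_rot: [0.233, 0.973, 0.0, 0.0]
ft_force: [-5.9, -0.1, 17.8]
width: 0.0003
grip_force: 8.9
```

>>> {"fn": "move_arm", "kwargs": {"targets": [[[0, 0, 0.1], [0, 0, 0], 0], [[0, 0, 0.1], [0, 0, 0], 0]]}}

```text
time: 45.95
ee_pos: [0.5047, -0.0711, 0.0253]
eef_rot: [0.233, 0.972, 0.001, 0.0]
ft_force: [-14.6, 2.0, 38.4]
width: 0.0004
grip_force: 19.3
```

>>> {"fn": "move_arm", "kwargs": {"targets": [[[0, 0, -1], [0, 0, 0], 0], [[0, 0, -4], [0, 0, 0], 0], [[0, 0, -5], [0, 0, 0], 0], [[0, -4, -2], [0, 0, 0], 0], [[0, -4, 0], [0, 0, 0], 0], [[0, -4, 0], [0, 0, 0], 0], [[0, 0, 0], [0, 0, 0], 0], [[0, 0, 0], [0, 0, 0], 0]]}}

```text
time: 46.95
ee_pos: [0.4501, -0.1774, 0.1431]
eef_rot: [0.233, 0.973, 0.0, 0.0]
ft_force: [-0.3, 0.9, 0.9]
width: -0.0001
grip_force: 0.0
```

```bash
python3 - <<'E'
from h import *
togo(None); d=shot("side"); h=np.array([.572,.0722])
for th in(0,.1,.2):
    a=.16*np.cos(th)-.014*np.sin(th); z=.033+.16*np.sin(th)+.014*np.cos(th); b=h-a*EX; print(th,np.round(proj(d,(*b,z)),1))
g=d["image"].max(2)
for u in(243,250,256): print(u,list(enumerate(g[225:262,u],225)).__repr__().replace("np.uint8",""))
E
```

```text
t 46.95 TCP [ 0.4501 -0.1774  0.1431] yaw_y 63.1 F [-0.3  0.9  0.9] w -0.0001
0 [249.6 253.4]
0.1 [249.4 246.7]
0.2 [249.1 239.6]
243 [(225, (3)), (226, (9)), (227, (4)), (228, (6)), (229, (0)), (230, (4)), (231, (7)), (232, (10)), (233, (1)), (234, (15)), (235, (38)), (236, (63)), (237, (79)), (238, (84)), (239, (89)), (240, (87)), (241, (88)), (242, (84)), (243, (82)), (244, (79)), (245, (61)), (246, (55)), (247, (48)), (248, (52)), (249, (70)), (250, (114)), (251, (154)), (252, (162)), (253, (139)), (254, (108)), (255, (86)), (256, (94)), (257, (97)), (258, (101)), (259, (105)), (260, (103)), (261, (102))]
250 [(225, (3)), (226, (11)), (227, (7)), (228, (9)), (229, (13)), (230, (1)), (231, (15)), (232, (2)), (233, (10)), (234, (11)), (235, (9)), (236, (11)), (237, (11)), (238, (19)), (239, (7)), (240, (23)), (241, (43)), (242, (68)), (243, (76)), (244, (77)), (245, (60)), (246, (50)), (247, (44)), (248, (52)), (249, (80)), (250, (120)), (251, (155)), (252, (156)), (253, (129)), (254, (97)), (255, (83)), (256, (105)), (257, (130)), (258, (161)), (259, (174)), (260, (178)), (261, (174))]
256 [(225, (11)), (226, (11)), (227, (0)), (228, (13)), (229, (7)), (230, (11)), (231, (3)), (232, (14)), (233, (5)), (234, (10)), (235, (5)), (236, (5)), (237, (5)), (238, (8)), (239, (15)), (240, (26)), (241, (54)), (242, (69)), (243, (71)), (244, (62)), (245, (48)), (246, (46)), (247, (46)), (248, (57)), (249, (85)), (250, (129)), (251, (154)), (252, (150)), (253, (123)), (254, (96)), (255, (97)), (256, (125)), (257, (156)), (258, (169)), (259, (178)), (260, (174)), (261, (171))]
```

```bash
python3 -c "
from bench import r
print(r.close_job())"
```

```text
the job is handed in; nothing more can be done
None
```

Job handed in at about 47 s of the 72 s allowed: all seven vials stood upright, six round one, in the last picture before closing; the lid was then pressed down to a hard stop (wrist force peaked at about 41 N, close to the 40 N pressing limit), and the rack, mouse and scanner were never approached.

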